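# Ready the dish holder and hold its spring arm open

### The job

Get the dish holder on the microscope bench ready for a dish: move the spring clip from its parking stand onto the middle of the holder's upright fin, upright and in line with it, well down over the edge and gripping it by itself, and let go of it. Then push the holder's spring arm back by its post, away from the dish seat and clearly past its click, and finish while still holding it there, because the arm springs back if released. Leave the other things on the bench where they are.

Things in the scene. Friction and masses are not known exactly. Their poses are not given: they have to be found in the camera images.
- holder: Dish holder fixed to the bench: white plate 220 x 250 x 12 mm (x, y, z); origin under its centre, z up. At (0, +95) mm stands the fin; the flat round dish seat (radius 48 mm, rim 3 mm) is centred at (0, +30) mm; the spring arm lies at -y of the seat; a small pawl 25 mm high sits at (+57..+95, -95..-83) mm.
- fin_top (a point): Middle of the top edge of the holder's fin, 52 mm above the bench. The fin is an upright aluminium plate 6 mm thick along this point's y and 44 mm wide along its x, standing 34 mm clear above its foot. Axes as the holder's.
- clip_mid (a point): Centre of the loose steel spring clip, on its hinge tube (radius 4.5 mm, 30 mm long), 30 mm above the jaws' lower ends, 32 mm below the clip's top. x along the hinge (clip 24 mm wide), y the way the jaws open, z up. Starts clipped upright on the parking stand's fin. The tube stops it going further down when this point is 5 mm above a fin's edge. About 65 g.
- clip_wings (a point): Where to squeeze the clip: midway between its two wings, 27 mm above clip_mid, same axes. The wings are flat plates 24 mm wide (x), 26 mm high, leaning outwards; 57 mm over both at the top, 43 at their lower ends 6 mm above clip_mid. Squeezed along y (about 12 N) until they stand parallel, 38 mm over both, they open the jaws to 20 mm; let go, the jaws spring shut.
- clip_jaw (a joint): Opening angle of the clip (rad): -0.2 shut on nothing, about 0 when gripping a 6 mm fin, 0.55 squeezed fully open.
- clip_stand: Parking stand of the clip, fixed: grey base 75 x 70 x 14 mm with an upright aluminium fin like the holder's (6 mm along y, 44 mm along x, top at 52 mm). Origin under the base's centre.
- spring_arm (a joint): Angle of the holder's spring arm (rad): 0 at rest, 0.70 at its end stop; grows anticlockwise seen from above, the post moving to the holder's -y, away from the seat. The pawl clicks at about 0.30 and is fully passed at 0.43. It does not latch: let go, the arm springs back to 0. Force at the post 3 N at rest, 10 to 12 N at the click, 10 N at 0.55.
- lever_post (a point): Centre of the free part of the upright black post at the end of the spring arm: diameter 14 mm, from 25 to 75 mm above the bench, this point at 55 mm. It is 100 mm from lever_pivot. At rest the post lies at -x of the pivot in the holder's axes.
- lever_pivot (a point): Vertical pivot axis of the spring arm, 20 mm above the bench; axes as the holder's.
There are look-alikes about, which are no part of the job. What is shaped like the part that bears clip_mid but green or yellow is not meant.

How it is judged:
By the outcome, as a careful person would: the job done as asked, in the order asked, and still so for the second after the job is handed in, while the arm keeps its last pose, push and grip.
It also fails if it takes over 61 s, if anything falls off the work surface, if the arm or the gripper's body presses on something with over 40 N, if the wrist force passes 120 N, or if a joint passes its speed limit or range.

### The arm

A 6-joint arm with a two-finger parallel gripper is mounted at the origin on the work surface. World frame = base frame: x ahead of the robot, y to its left, z up, the work surface at z = 0. Lengths are in m, angles in rad, forces in N, time in s.
With the tool pointing down it reaches from about 0.35 to 0.775 m from the base axis. Payload 5.5 kg.
Tool frame: the origin (TCP) lies at the very end of the fingers, on their centre line; the grasp point (between the pads) lies 19 mm behind it (env.grip_depth is the distance from the TCP to the grasp point, in m); z points along the fingers, y is the direction in which the jaws open and shut (so a half turn about z gives the same grasp; the last joint's range is limited). The gripper opens to 85 mm and grips with 20 to 120 N. Pads are 22 mm wide; open, the fingers measure 114 mm over their backs; the gripper's body (76 mm by 85 mm) begins 54 mm behind the grasp point. The pads swing forward as they close: fully open they stand 13 mm farther back than shut.
Start: joints at [1.101, 0.313, 0.046, 1.304, 0, 1.431], TCP at [0.186, 0.544, 0.231] pointing down, gripper open.
Joint ranges: [-2.76, 2.76], [-0.86, 1.69], [-1.03, 1.26], [-2.2, 2.34], [-1.47, 1.5], [-3.14, 3.14]. Speed limits (rad/s): [2.57, 2.57, 3.14, 3.14, 3.14, 3.14].

### API

Orientations are given as a unit quaternion [w, x, y, z].
In Python, from workcell import env gives the robot as it stands.
- The arm moves only by the tool step_arm, never from a script. Its argument "series" is a list of rows, each a list of 3 entries, a list of its own where there are three numbers: the shift along the world's x, y, z in cm, then the turn about the world's z in rad, then the closure in counts, from 0 (fully open) to 255 (shut). A call has 1 to 5 rows; each row is the pose to reach, as a shift and turn from the pose measured when the call began; what a row does not reach only later rows make up. A row lasts 1/8 s, in which the tool goes at most 62.5 mm and 10.7 degrees, less where a joint would pass 70% of its speed; a pose out of reach is approached as far as the arm can. A call with a gripper value outside its range is refused whole. The fingers move at their own pace and stop on an object; "newtons" is the grip in N (left out, the last holds). Time passes only in rows, so rows that repeat a pose let the fingers close. It gives the time, the measured TCP pose, the force and the opening at its end, in the units of the state.
- env.get_state(): the state, without advancing time (a new reading comes with each control period).
- env.read_camera(name): name is "side" or "top" or "wrist"; returns a dict with "frame" (400x640x3 uint8, red, green, blue), "vertical_fov" (degrees; the focal length in pixels is half the picture's height over the tangent of half this angle, whatever the lens; pixels are square), "cx", "cy" (the principal point, pixels), "camera_from_world" (4x4, takes a point from world to camera coordinates). Camera axes: x right, y down, z forward; pixel columns grow to the right and rows downward; lengths in m; the calibration is good to about 2 mm. The wrist camera is an equidistant fisheye: a pixel r from the principal point sees the ray r / f radians off the axis. A picture is of the moment at which its call begins. There is no depth.
- env.hand_in(): hands the job in, once; it reports no verdict.
The state is a dict: "clock": time; "joint_pos": joint angles; "qvel": joint speeds; "tau": joint torques, N m; "tcp_pos": TCP position; "orientation": TCP orientation; "wrist_force": force on the tool from outside, world axes, zero at the start; "ft_torque": the same for the moment, N m; "finger_gap": finger opening in m.
Only numpy, scipy, OpenCV 4.12 (cv2) and the standard library are available. Lean on these libraries where they do the work, as an engineer would, in place of code of your own. Each camera call takes 0.05 s, during which the arm holds its last target.

## Working session

There is one attempt and no reset: what is moved stays moved. The work goes in short steps, Python scripts to look and compute and a tool call to move; the robot and the scene stay as the last step left them, time stands still between calls to the robot, and variables do not carry over. Pictures are saved under pics/ and viewed, and the job is handed in when it is done.

Besides the shell and the picture viewer there is one more tool, called as name(argument=value, ...), one argument or row to a line, values as JSON. step_arm: Moves the arm, as the interface text tells. Its arguments: {"type":"object","properties":{"series":{"type":"array"},"newtons":{"type":"number"}},"required":["series"]}

```bash
ls; mkdir -p pics
cat > h.py <<'E'
from workcell import env
import numpy as np, cv2, json
def shot(n,tag):
    c=env.read_camera(n); im=np.array(c['frame'])
    cv2.imwrite(f'pics/{tag}.png',im[:,:,::-1])
    d={k:(np.array(c[k]).tolist() if k!='frame' else None) for k in c}
    json.dump(d,open(f'pics/{tag}.json','w')); return c
def load(tag):
    return json.load(open(f'pics/{tag}.json'))
def f(c): return 200/np.tan(np.radians(c['vertical_fov'])/2)
def proj(c,p,fish=False):
    T=np.array(c['camera_from_world']); q=T[:3,:3]@np.array(p)+T[:3,3]
    if fish:
        r=np.hypot(q[0],q[1]); th=np.arctan2(r,q[2]); return np.array([c['cx']+f(c)*th*q[0]/r,c['cy']+f(c)*th*q[1]/r])
    return np.array([c['cx']+f(c)*q[0]/q[2],c['cy']+f(c)*q[1]/q[2]])
def ray(c,uv,fish=False):
    T=np.array(c['camera_from_world']); x=(uv[0]-c['cx'])/f(c); y=(uv[1]-c['cy'])/f(c)
    if fish:
        th=np.hypot(x,y); s=np.sin(th)/th if th>1e-9 else 1; d=np.array([x*s,y*s,np.cos(th)])
    else: d=np.array([x,y,1])
    return -T[:3,:3].T@T[:3,3], T[:3,:3].T@d
def atz(c,uv,z,fish=False):
    o,d=ray(c,uv,fish); return o+d*(z-o[2])/d[2]
E
python3 - <<'E'
from h import *
for n in('side','top','wrist'):
    c=shot(n,n+'0'); print(n,c['vertical_fov'],c['cx'],c['cy'],atz(c,(320,200),0,n=='wrist'), ray(c,(320,200))[0])
print(env.get_state())
E
```

```text
pics
side 43.09624048798348 320.9021645095044 200.82098014338047 [ 0.60380825 -0.17134051  0.        ] [0.38874995 0.71232476 0.73880769]
top 49.72217578902968 324.41613387715944 203.8284283005719 [ 0.635639   -0.04567581  0.        ] [ 0.4038298  -0.08027988  0.98900757]
wrist 65.70646984690485 326.6967631710363 202.70809576642674 [0.22093522 0.5216426  0.        ] [0.10828386 0.56981897 0.37183839]
{'clock': 0.15, 'joint_pos': array([1.10140006e+00, 3.13844931e-01, 4.52647440e-02, 1.30359131e+00,
       1.17181021e-05, 1.43118611e+00]), 'qvel': array([ 0.00153996, -0.00191787,  0.00258177, -0.00032002, -0.00199284,
        0.00027555]), 'tau': array([ 2.07635632e-03, -4.81064737e+01,  2.98817021e+01,  1.38740544e-02,
       -9.55526116e-05,  1.80518487e-05]), 'tcp_pos': array([0.18605245, 0.54368065, 0.23061416]), 'orientation': array([-2.11740885e-04,  1.64146772e-01,  9.86435687e-01, -6.54197058e-04]), 'wrist_force': array([ 0.39947541, -0.0095808 ,  0.1057302 ]), 'ft_torque': array([ 0.02148632,  0.04677202, -0.0177361 ]), 'finger_gap': 0.0852765135136891}
```

View pics/top0.png

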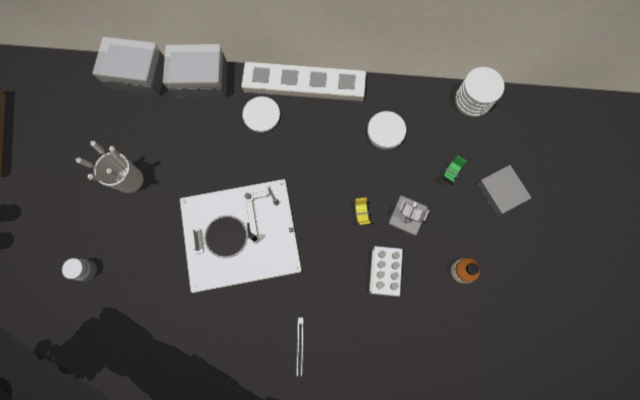

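View pics/side0.png

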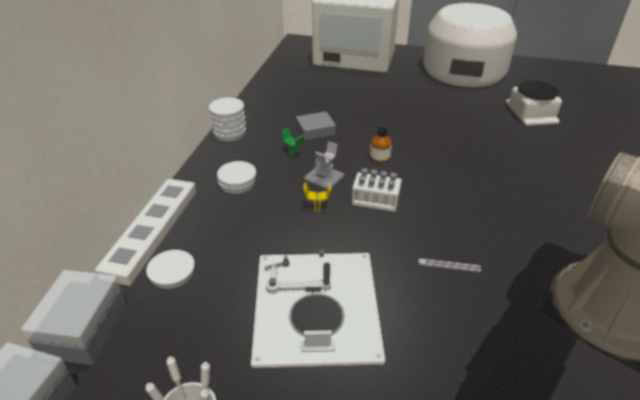

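View pics/wrist0.png

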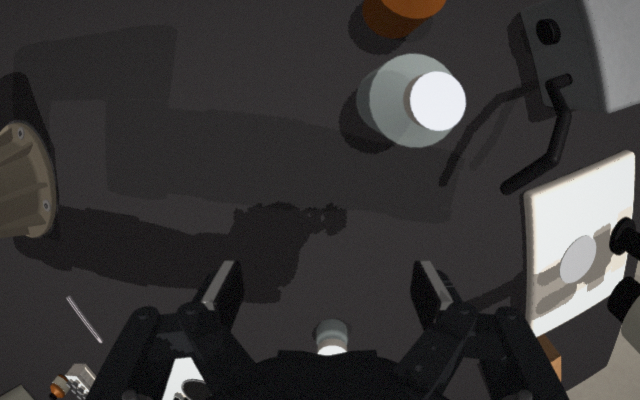

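Run:
```python
from h import *
c=load('top0')
for uv in [(181,198),(287,181),(300,276),(193,291)]: print(uv,atz(c,uv,.012)[:2])
for uv in [(198,240),(254,238),(410,213)]: print(uv,atz(c,uv,.052)[:2])
im=cv2.imread('pics/top0.png')
a=cv2.resize(im[170:300,170:310],None,fx=5,fy=4.6*1.0,interpolation=cv2.INTER_CUBIC) if 0 else cv2.resize(im[172:297,172:308],None,fx=4.6,fy=4.6,interpolation=cv2.INTER_CUBIC)
b=cv2.resize(im[180:250,370:450],None,fx=8,fy=8,interpolation=cv2.INTER_CUBIC)
cv2.imwrite('pics/t_a.png',a);cv2.imwrite('pics/t_b.png',b)
s=cv2.imread('pics/side0.png')
cv2.imwrite('pics/s_a.png',cv2.resize(s[240:370,245:390],None,fx=4.5,fy=4.5,interpolation=cv2.INTER_CUBIC))
cv2.imwrite('pics/s_b.png',cv2.resize(s[120:220,270:370],None,fx=6,fy=6,interpolation=cv2.INTER_CUBIC))
```

```text
(181, 198) [0.60988542 0.2772533 ]
(287, 181) [0.67189952 0.03525585]
(300, 276) [ 0.45500997 -0.01702012]
(193, 291) [0.40173094 0.21665624]
(198, 240) [0.51108771 0.2104063 ]
(254, 238) [0.52598996 0.08883112]
(410, 213) [ 0.61103339 -0.24862944]
```

View pics/t_a.png

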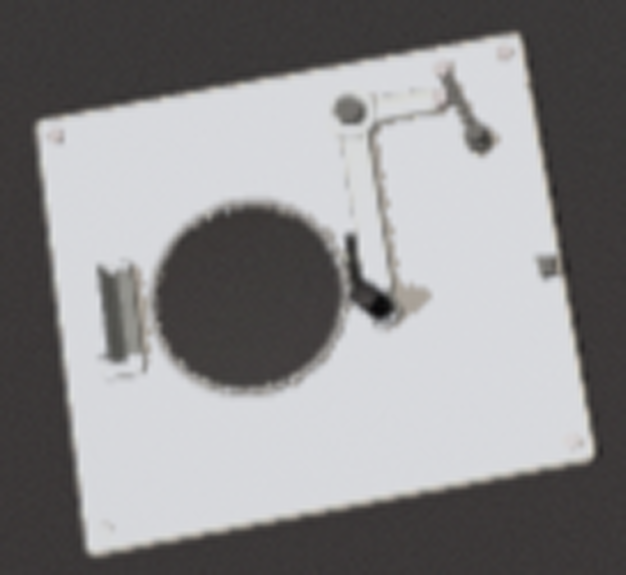

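View pics/t_b.png

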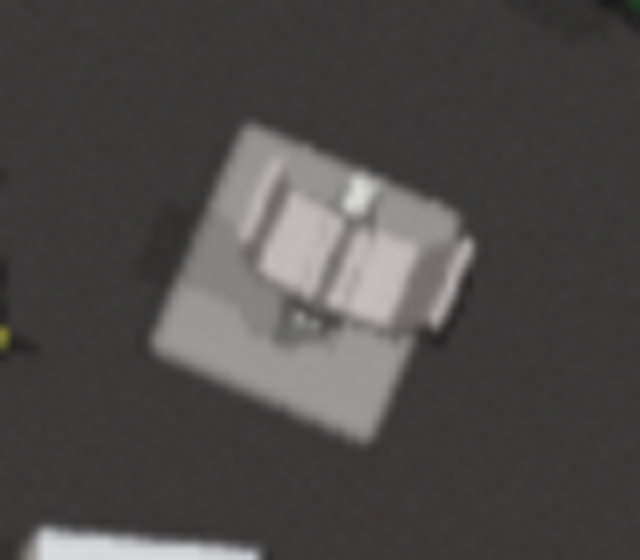

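View pics/s_a.png

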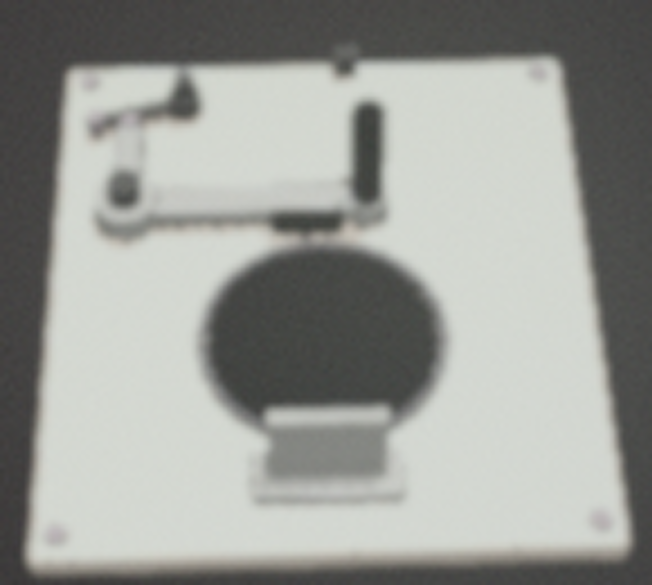

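View pics/s_b.png

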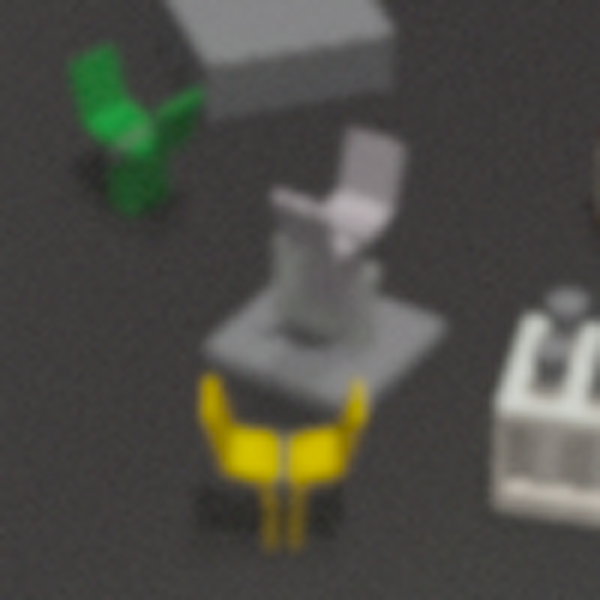

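```bash
cat > fit.py <<'E'
from h import *
from scipy.optimize import least_squares
ct,cs=load('top0'),load('side0')
def un(pts,off,s): return [((p[0]+.5)/s-.5+off[0],(p[1]+.5)/s-.5+off[1]) for p in pts]
def fit(obs,x0,free=None):
    # obs: list (cam, local xyz, uv); pose x,y,yaw,dz ; free: camera biases none
    def res(v):
        c,s=np.cos(v[2]),np.sin(v[2]); r=[]
        for cam,l,uv in obs:
            p=[v[0]+c*l[0]-s*l[1],v[1]+s*l[0]+c*l[1],l[2]+(v[3] if len(v)>3 else 0)]
            r+=list(proj(cam,p)-uv)
        return np.array(r)
    o=least_squares(res,x0); return o.x,res(o.x).reshape(-1,2)
E
python3 - <<'E'
from fit import *
np.set_printoptions(precision=4,suppress=True)
L=[(.11,.125),(.11,-.125),(-.11,-.125),(-.11,.125)]
t=un([(38,120),(520,33),(596,460),(90,556)],(172,172),4.6)
s=un([(28,553),(68,67),(560,57),(630,548)],(245,240),4.5)
ot=[(ct,(*l,.012),u) for l,u in zip(L,t)]; os_=[(cs,(*l,.012),u) for l,u in zip(L,s)]
for o in(ot,os_,ot+os_):
    v,r=fit(o,[.53,.13,.2]); print('holder',v,r.round(1).tolist())
# stand; +y dir ambiguous: wings separated along local y
t=un([(250,122),(462,210),(372,442),(152,348)],(370,180),8)
for u in t: print(atz(ct,u,.014))
wt=un([(278,160),(240,240),(472,240),(435,330)],(370,180),8)
for u in wt: print('w',atz(ct,u,.089))
E
```

```text
holder [0.5376 0.1307 0.2733] [[-0.4, 0.2], [0.6, -0.1], [0.3, -0.2], [-0.5, 0.1]]
holder [0.5371 0.1311 0.2657] [[-0.7, 1.0], [0.5, -0.4], [0.3, -0.1], [0.1, -0.8]]
holder [0.5373 0.1309 0.269 ] [[-0.3, 0.1], [0.7, 0.2], [0.1, 0.2], [-0.9, -0.0], [-0.6, 1.1], [0.2, -0.4], [-0.1, -0.3], [0.2, -1.1]]
[ 0.6608 -0.2323  0.014 ]
[ 0.6398 -0.2946  0.014 ]
[ 0.5699 -0.2714  0.014 ]
[ 0.5917 -0.2076  0.014 ]
w [ 0.6312 -0.2286  0.089 ]
w [ 0.6084 -0.2195  0.089 ]
w [ 0.6137 -0.281   0.089 ]
w [ 0.5885 -0.2721  0.089 ]
```

Run:
```python
from fit import *
np.set_printoptions(precision=4,suppress=True)
L=[(.0375,.035),(.0375,-.035),(-.0375,-.035),(-.0375,.035)]
t=un([(250,122),(462,210),(372,442),(152,348)],(370,180),8)
s=un([(285,278),(205,350),(360,400),(447,325)],(270,120),6)
# map: determine side corner labels by proj
ot=[(ct,(*l,.014),u) for l,u in zip(L,t)]
v,r=fit(ot,[.615,-.25,-.32]);print(v,r.round(1).tolist())
c_,s_=np.cos(v[2]),np.sin(v[2])
for l in L:
    print('pred side stand',l,(proj(cs,[v[0]+c_*l[0]-s_*l[1],v[1]+s_*l[0]+c_*l[1],.014])-[270,120])*6)
W=[(.012,.0285,.032),(-.012,.0285,.032),(.012,-.0285,.032),(-.012,-.0285,.032)]
wt=un([(278,160),(240,240),(472,240),(435,330)],(370,180),8)
for z in(.057,.062):
  v,r=fit([(ct,(w[0],w[1],w[2]+z),u) for w,u in zip(W,wt)],[.61,-.25,-.32]);print('clip',v,r.round(1).tolist())
  c_,s_=np.cos(v[2]),np.sin(v[2])
  for l in W: print('pred side wing',l,(proj(cs,[v[0]+c_*l[0]-s_*l[1],v[1]+s_*l[0]+c_*l[1],l[2]+z])-[270,120])*6)
```

```text
[ 0.6156 -0.2514 -0.3298] [[-0.8, -0.7], [0.9, 0.1], [0.4, 0.5], [-0.6, 0.1]]
pred side stand (0.0375, 0.035) [193.1473 340.4617]
pred side stand (0.0375, -0.035) [287.8416 256.2955]
pred side stand (-0.0375, -0.035) [443.1979 313.7588]
pred side stand (-0.0375, 0.035) [352.009  402.3537]
clip [ 0.6104 -0.2503 -0.3449] [[-0.5, -0.1], [-0.0, -0.2], [0.0, 0.7], [0.5, -0.4]]
pred side wing (0.012, 0.0285, 0.032) [265.3582 198.6842]
pred side wing (-0.012, 0.0285, 0.032) [317.801  218.2977]
pred side wing (0.012, -0.0285, 0.032) [346.16   131.5621]
pred side wing (-0.012, -0.0285, 0.032) [397.6689 149.9903]
clip [ 0.6093 -0.2494 -0.3449] [[-0.6, -0.2], [-0.1, -0.2], [0.1, 0.7], [0.5, -0.4]]
pred side wing (0.012, 0.0285, 0.032) [267.5898 189.4911]
pred side wing (-0.012, 0.0285, 0.032) [320.2407 209.0909]
pred side wing (0.012, -0.0285, 0.032) [348.5918 122.4215]
pred side wing (-0.012, -0.0285, 0.032) [400.3007 140.8328]
```

step_arm(
  series=[
    [[2.9, -5.5, 0], 0, 0],
    [[5.8, -11, 0], 0, 0],
    [[8.7, -16.5, 0], 0, 0],
    [[11.6, -22, 0], 0, 0],
    [[14.5, -27.5, 0], 0, 0],
  ],
)

```text
clock: 0.78
tcp_pos: [0.3315, 0.2669, 0.2306]
orientation: [-0.0, 0.164, 0.986, -0.001]
wrist_force: [1.2, 0.2, -0.3]
finger_gap: 0.0855
```

step_arm(
  series=[
    [[2.9, -5.5, 0], 0, 0],
    [[5.8, -11, 0], 0, 0],
    [[8.7, -16.5, 0], 0, 0],
    [[11.6, -22, 0], 0, 0],
    [[14.5, -27.5, 0], 0, 0],
  ],
)

```text
clock: 1.4
tcp_pos: [0.477, -0.01, 0.2305]
orientation: [0.0, 0.164, 0.986, -0.0]
wrist_force: [0.7, 0.2, 0.2]
finger_gap: 0.0856
```

step_arm(
  series=[
    [[2.8, -5, -1], 0, 0],
    [[5.6, -10, -2], 0, 0],
    [[8.4, -15, -3], 0, 0],
    [[11, -20, -5], 0, 0],
    [[13.3, -24, -6], 0, 0],
  ],
)

```text
clock: 2.02
tcp_pos: [0.61, -0.2519, 0.1686]
orientation: [-0.001, 0.165, 0.986, -0.0]
wrist_force: [0.5, 0.4, -0.5]
finger_gap: 0.0857
```

Run:
```python
from h import *
for n in('wrist','top','side'): shot(n,n+'1')
print(env.get_state()['tcp_pos'])
for n,b in(('top',(170,260,360,460)),('side',(100,220,250,390))):
    im=cv2.imread(f'pics/{n}1.png'); cv2.imwrite(f'pics/{n}1c.png',cv2.resize(im[b[0]:b[1],b[2]:b[3]],None,fx=5,fy=5,interpolation=cv2.INTER_CUBIC))
```

```text
[ 0.60967658 -0.25174466  0.16801822]
```

View pics/wrist1.png

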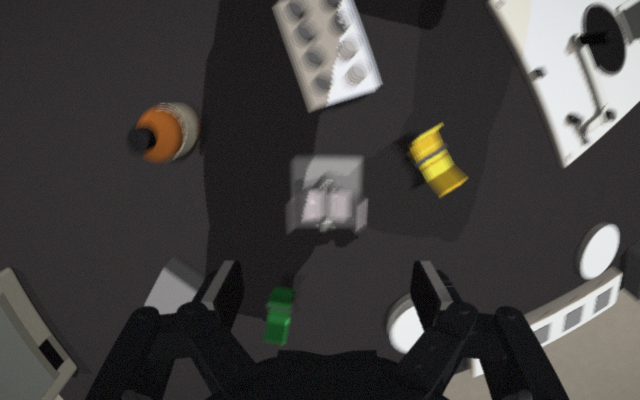

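View pics/side1c.png

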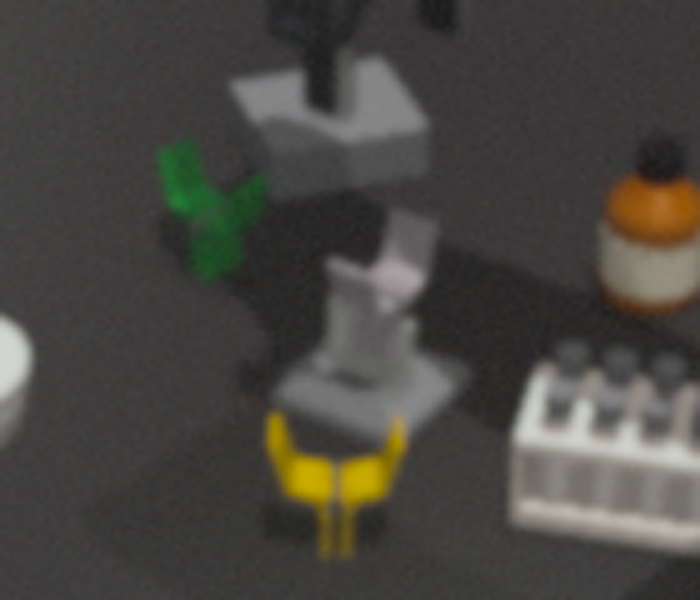

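Run:
```python
from h import *
im=cv2.imread('pics/wrist1.png'); cv2.imwrite('pics/w1c.png',cv2.resize(im[140:260,270:390],None,fx=5,fy=5,interpolation=cv2.INTER_CUBIC))
c=load('wrist1')
o=env.get_state(); 
v=[.610,-.250,-.34]
cc,ss=np.cos(v[2]),np.sin(v[2])
for l in [(.012,.0285,.09),(-.012,.0285,.09),(.012,-.0285,.09),(-.012,-.0285,.09),(.015,0,.058),(-.015,0,.058)]:
    print(l,(proj(c,[v[0]+cc*l[0]-ss*l[1],v[1]+ss*l[0]+cc*l[1],l[2]],True)-[270,140])*5)
```

```text
(0.012, 0.0285, 0.09) [482.33135966 431.63858007]
(-0.012, 0.0285, 0.09) [490.68339855 284.02142825]
(0.012, -0.0285, 0.09) [114.49175048 428.62396405]
(-0.012, -0.0285, 0.09) [110.09292304 280.56175612]
(0.015, 0, 0.058) [296.88845196 374.92706065]
(-0.015, 0, 0.058) [299.00726418 208.09417375]
```

View pics/w1c.png

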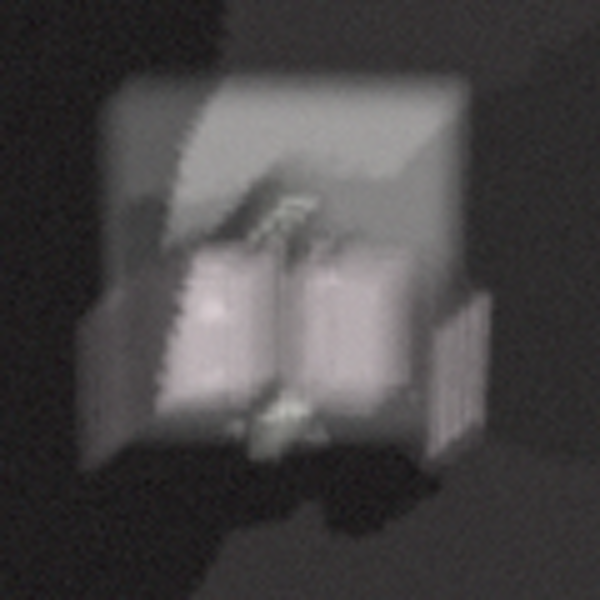

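Run:
```python
from h import *
c=shot('wrist','wrist2')
im=cv2.imread('pics/wrist2.png'); cv2.imwrite('pics/w2c.png',cv2.resize(im[140:260,270:390],None,fx=5,fy=5,interpolation=cv2.INTER_CUBIC))
c=load('wrist2');print(env.get_state()['tcp_pos'],np.array(c['camera_from_world'])-np.array(load('wrist1')['camera_from_world']))
v=[.610,-.250,-.34]
cc,ss=np.cos(v[2]),np.sin(v[2])
for l in [(.012,.0285,.09),(-.012,.0285,.09),(.012,-.0285,.09),(-.012,-.0285,.09),(.015,0,.058),(-.015,0,.058)]:
    print(l,(proj(c,[v[0]+cc*l[0]-ss*l[1],v[1]+ss*l[0]+cc*l[1],l[2]],True)-[270,140])*5)
```

```text
[ 0.60933998 -0.25034097  0.16906507] [[ 0.00153865 -0.0005297   0.00024489 -0.00115293]
 [-0.00016413 -0.00165791 -0.00114347  0.00045567]
 [-0.00117514  0.00010164 -0.00038446  0.00033658]
 [ 0.          0.          0.          0.        ]]
(0.012, 0.0285, 0.09) [482.42991679 435.89216957]
(-0.012, 0.0285, 0.09) [490.55468921 288.08281357]
(0.012, -0.0285, 0.09) [113.9428129  433.46523098]
(-0.012, -0.0285, 0.09) [109.24362391 285.24708607]
(0.015, 0, 0.058) [296.66059842 379.10426316]
(-0.015, 0, 0.058) [298.48494066 212.07039953]
```

View pics/w2c.png

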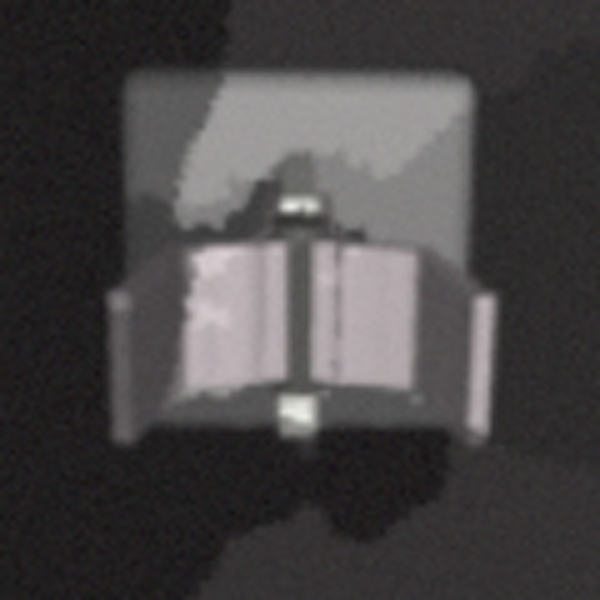

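step_arm(
  series=[
    [[0.15, 0, -3.5], 0, 0],
    [[0.15, 0, -6], 0, 0],
    [[0.15, 0, -8], 0, 0],
    [[0.15, 0, -9.5], 0, 0],
    [[0.15, 0, -10.3], 0, 0],
  ],
)

```text
clock: 2.85
tcp_pos: [0.6106, -0.2493, 0.0659]
orientation: [-0.001, 0.164, 0.986, 0.0]
wrist_force: [-0.4, 0.4, -0.5]
finger_gap: 0.0854
```

Run:
```python
from h import *
c=shot('wrist','wrist3'); c=shot('side','side3')
print(env.get_state()['tcp_pos'],env.get_state()['wrist_force'])
s=cv2.imread('pics/side3.png')
cv2.imwrite('pics/s3c.png',cv2.resize(s[80:230,250:400],None,fx=4,fy=4,interpolation=cv2.INTER_CUBIC))
```

```text
[ 0.6104877  -0.24966965  0.06575781] [-0.82893857  0.50952575 -0.03911899]
```

View pics/wrist3.png

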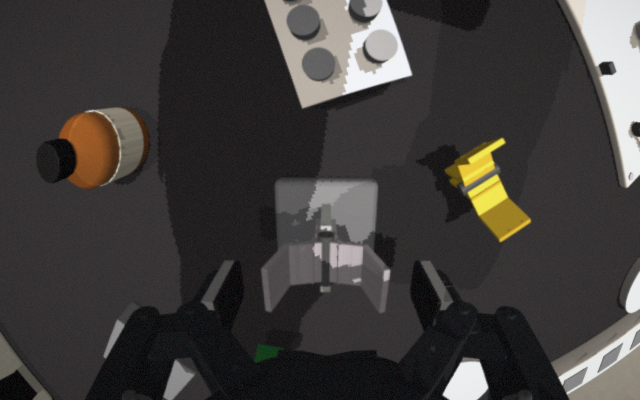

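View pics/s3c.png

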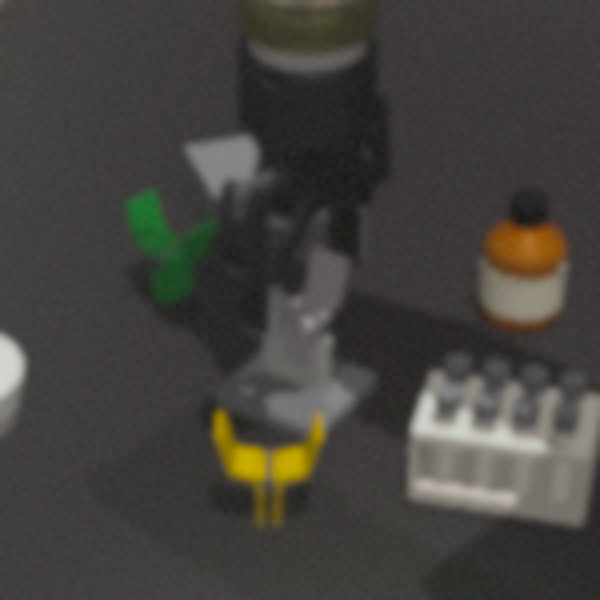

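step_arm(
  series=[
    [[0, 0, 0], 0, 100],
    [[0, 0, 0], 0, 255],
    [[0, 0, 0], 0, 255],
    [[0, 0, 0], 0, 255],
    [[0, 0, 0], 0, 255],
  ],
  newtons=22,
)

```text
clock: 3.58
tcp_pos: [0.612, -0.2506, 0.0693]
orientation: [0.001, 0.165, 0.986, -0.001]
wrist_force: [-2.3, 1.7, 13.1]
finger_gap: 0.0374
```

step_arm(
  series=[
    [[0, 0, 0], 0, 255],
    [[0, 0, 0], 0, 255],
    [[0, 0, 0], 0, 255],
    [[0, 0, 0], 0, 255],
  ],
)

```text
clock: 4.08
tcp_pos: [0.6122, -0.2508, 0.0696]
orientation: [0.001, 0.165, 0.986, -0.001]
wrist_force: [0.5, -0.0, 3.1]
finger_gap: 0.0374
```

Run:
```python
from h import *
c=shot('wrist','wrist4')
print(env.get_state())
```

```text
{'clock': 4.125, 'joint_pos': array([-5.09685549e-01,  5.60359927e-01,  2.21758455e-02,  1.03021212e+00,
       -6.54254785e-04, -1.79109565e-01]), 'qvel': array([-3.37838255e-04,  9.27564246e-04,  6.93073813e-04,  5.01161570e-05,
       -3.86822905e-04, -1.14968417e-03]), 'tau': array([ 1.23647237e-01, -5.67145729e+01,  2.63384950e+01,  3.08287516e-02,
        5.35133528e-02, -4.42235432e-04]), 'tcp_pos': array([ 0.61221074, -0.25076898,  0.06954385]), 'orientation': array([ 1.01914398e-03,  1.64536665e-01,  9.86370183e-01, -7.13093971e-04]), 'wrist_force': array([-0.28184167, -0.30629303,  3.3296459 ]), 'ft_torque': array([-0.02137804, -0.03269265,  0.0158279 ]), 'finger_gap': 0.03738238113975193}
```

View pics/wrist4.png

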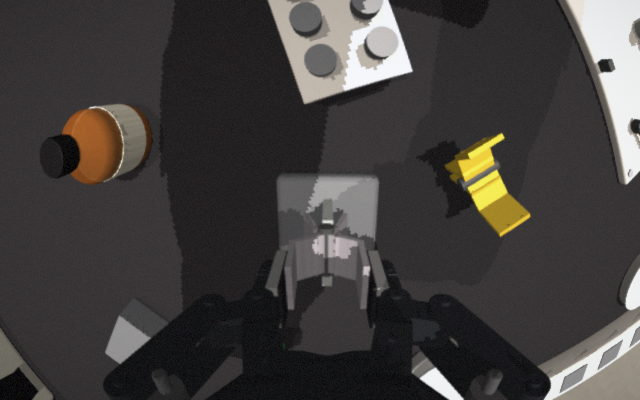

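step_arm(
  series=[
    [[0, 0, 0.8], 0, 255],
    [[0, 0, 2], 0, 255],
    [[0, 0, 4], 0, 255],
    [[0, 0, 7], 0, 255],
    [[0, 0, 10], 0, 255],
  ],
)

```text
clock: 4.75
tcp_pos: [0.6121, -0.2507, 0.1709]
orientation: [0.001, 0.165, 0.986, -0.001]
wrist_force: [-1.2, -0.8, -1.0]
finger_gap: 0.0374
```

Run:
```python
from h import *
c=shot('wrist','wrist5')
c=shot('wrist','wrist5'); c=shot('side','side5');c=shot('top','top5')
s=env.get_state();print(s['tcp_pos'],s['wrist_force'],s['orientation'],s['finger_gap'])
s=cv2.imread('pics/side5.png')
cv2.imwrite('pics/s5c.png',cv2.resize(s[80:230,250:400],None,fx=4,fy=4,interpolation=cv2.INTER_CUBIC))
im=cv2.imread('pics/wrist5.png'); cv2.imwrite('pics/w5c.png',cv2.resize(im[190:320,250:400],None,fx=5,fy=5,interpolation=cv2.INTER_CUBIC))
```

```text
[ 0.61258872 -0.25095899  0.17032499] [ 0.01296896 -0.07284486 -0.94580273] [ 0.00178841  0.16452751  0.98637038 -0.00098865] 0.037588914213094994
```

View pics/w5c.png

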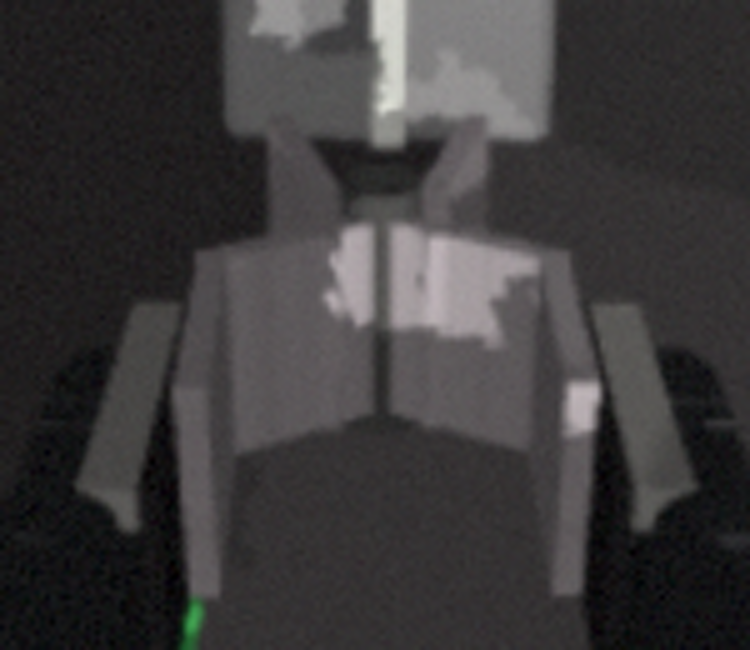

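View pics/s5c.png

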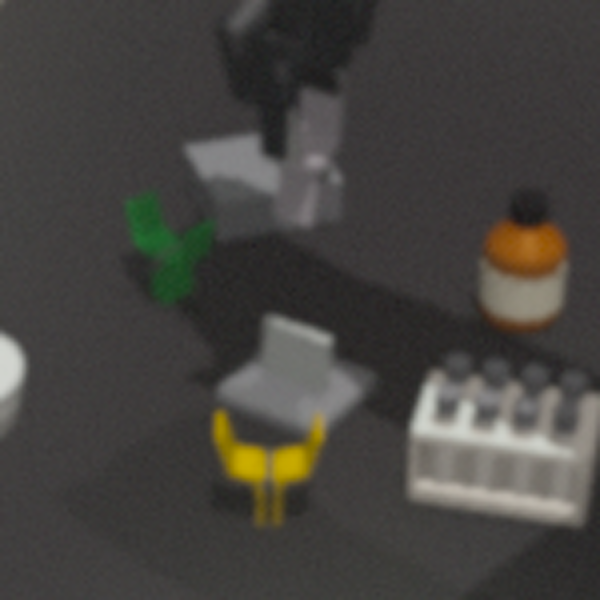

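Run:
```python
from fit import *
np.set_printoptions(precision=4,suppress=True)
c=load('wrist5'); U=un([(175,385),(190,597),(598,385),(583,597)],(250,190),5)
W=[(-.012,-.0188),(.012,-.0188),(-.012,.0188),(.012,.0188)]
def pts(v,L):
    cc,ss=np.cos(v[2]),np.sin(v[2]); return [[v[0]+cc*l[0]-ss*l[1],v[1]+ss*l[0]+cc*l[1],v[3]+(l[2] if len(l)>2 else 0)] for l in L]
def res(v): return np.ravel([proj(c,p,True)-u for p,u in zip(pts(v,W),U)])
o=least_squares(res,[.611,-.25,-.34,.19]);print(o.x,o.fun)
for h in (.03,.032,.034):
  v=o.x.copy(); v[3]-=h
  print(h,[((proj(c,p,True)-[250,190])*5).round() for p in pts(v,[(.012,-.010,-.03),(-.012,-.010,-.03),(.012,.010,-.03),(-.012,.01,-.03)])])
```

```text
[ 0.6133 -0.2519 -0.3295  0.1991] [-0.2445  0.1037  0.1519 -0.1468  0.2113  0.1226 -0.1145 -0.1099]
0.03 [array([308., 305.]), array([304., 133.]), array([463., 305.]), array([466., 133.])]
0.032 [array([309., 298.]), array([305., 127.]), array([462., 298.]), array([466., 127.])]
0.034 [array([309., 290.]), array([306., 121.]), array([461., 290.]), array([465., 121.])]
```

Run:
```python
from fit import *
im=cv2.imread('pics/top5.png'); cv2.imwrite('pics/t5c.png',cv2.resize(im[215:265,180:230],None,fx=12,fy=12,interpolation=cv2.INTER_CUBIC))
im=cv2.imread('pics/side5.png'); cv2.imwrite('pics/s5f.png',cv2.resize(im[320:370,290:350],None,fx=10,fy=10,interpolation=cv2.INTER_CUBIC))
```

```text
(no output)
```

View pics/t5c.png

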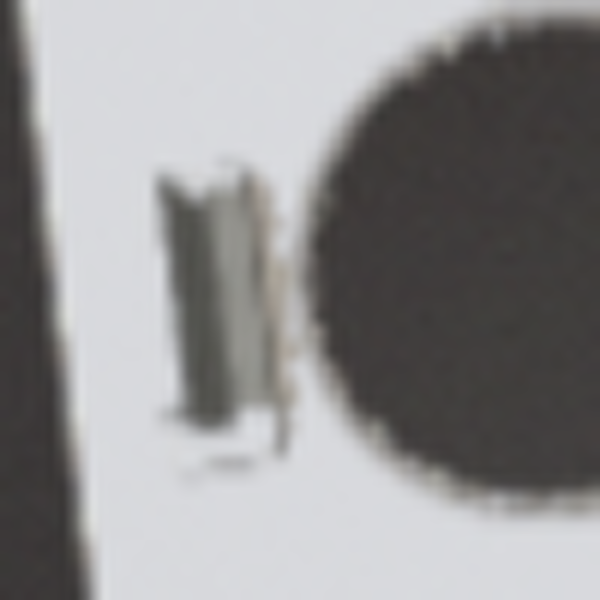

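View pics/s5f.png

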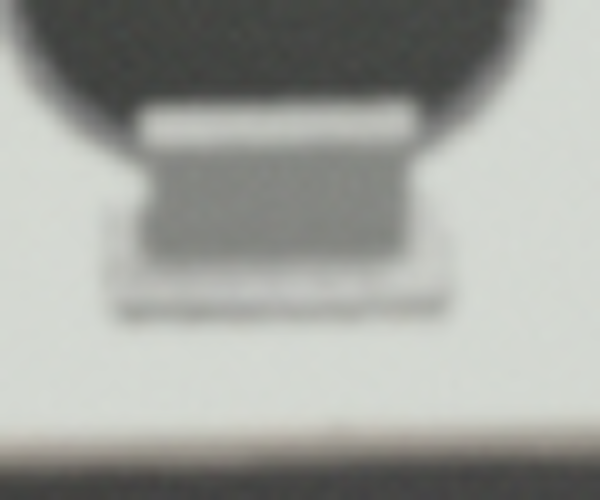

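```bash
python3 - <<'E'
from fit import *
np.set_printoptions(precision=4,suppress=True)
c=load('side5'); v=[.6133,-.2519,-.3295]; cc,ss=np.cos(v[2]),np.sin(v[2])
for z in (.128,.134,.14):
  print(z,[((proj(c,[v[0]+cc*l[0]-ss*l[1],v[1]+ss*l[0]+cc*l[1],z])-[250,80])*4).round().tolist() for l in [(.012,.012),(-.012,.012),(.012,-.012),(-.012,-.012)]])
# fin top from side/top
s=un([(138,122),(418,118)],(290,320),10); t=un([(232,205),(258,405)],(180,215),12)
for u in s: print('side fin top',atz(load('side5'),u,.052))
for u in t: print('top fin',atz(load('top5'),u,.052))
h=[.5373,.1309,.269]; cc,ss=np.cos(h[2]),np.sin(h[2])
P=lambda x,y,z:[h[0]+cc*x-ss*y,h[1]+ss*x+cc*y,z]
print('fin',P(0,.095,.052))
for x in(.022,-.022):
  for y in(.092,.098):
    print(x,y,(proj(load('top5'),P(x,y,.052))-[180,215])*12,(proj(load('side5'),P(x,y,.052))-[290,320])*10)
E
python3 - <<'E'
import cv2
im=cv2.imread('pics/side5.png'); cv2.imwrite('pics/s5j.png',cv2.resize(im[95:145,300:350],None,fx=12,fy=12,interpolation=cv2.INTER_CUBIC))
E
```

```text
0.128 [[269.0, 220.0], [305.0, 232.0], [291.0, 201.0], [327.0, 213.0]]
0.134 [[269.0, 211.0], [305.0, 223.0], [291.0, 192.0], [327.0, 204.0]]
0.14 [[269.0, 201.0], [305.0, 214.0], [291.0, 183.0], [327.0, 195.0]]
side fin top [0.534 0.228 0.052]
side fin top [0.4899 0.2164 0.052 ]
top fin [0.5296 0.2113 0.052 ]
top fin [0.4937 0.2011 0.052 ]
fin [np.float64(0.5120520844041982), np.float64(0.222483528857908), 0.052]
0.022 0.092 [153.7833 168.9405] [137.507  104.5511]
0.022 0.098 [121.2262 174.8307] [137.6538 135.2097]
-0.022 0.092 [181.6131 404.5354] [406.6557  98.2804]
-0.022 0.098 [148.7293 410.5405] [408.3213 128.8623]
```

View pics/s5j.png

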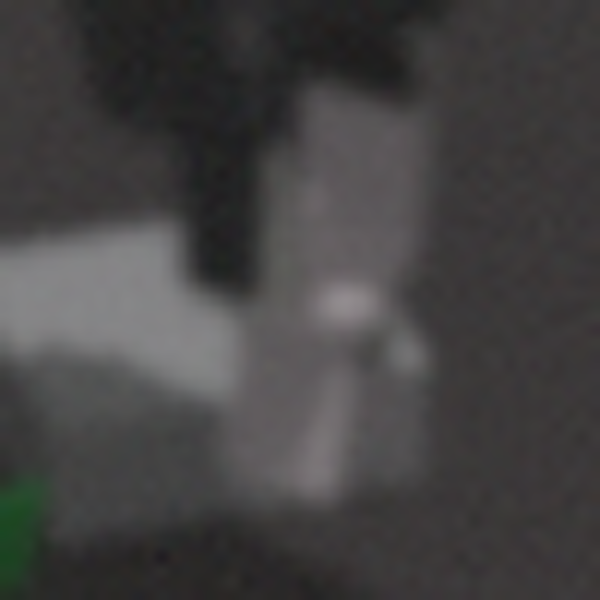

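step_arm(
  series=[
    [[-1, 5, 0], 0.06, 255],
    [[-2, 10, 0], 0.15, 255],
    [[-3, 15, 0], 0.25, 255],
    [[-4, 20, 0], 0.35, 255],
    [[-5, 25, 0], 0.45, 255],
  ],
)

```text
clock: 5.58
tcp_pos: [0.561, 0.0007, 0.1687]
orientation: [0.001, -0.061, 0.998, -0.0]
wrist_force: [-0.5, -0.2, -1.0]
finger_gap: 0.0374
```

step_arm(
  series=[
    [[-1.5, 6, 0], 0.05, 255],
    [[-3, 12, 0], 0.1, 255],
    [[-4.2, 17, 0], 0.15, 255],
    [[-5.2, 21.5, 0], 0.15, 255],
    [[-5.2, 22.2, 0], 0.15, 255],
  ],
)

```text
clock: 6.2
tcp_pos: [0.507, 0.2251, 0.1673]
orientation: [-0.001, -0.138, 0.99, -0.0]
wrist_force: [0.7, -0.8, -1.5]
finger_gap: 0.0371
```

Run:
```python
from h import *
for i in range(3): c=shot('wrist','wrist6')
c=shot('side','side6')
s=env.get_state();print(s['clock'],s['tcp_pos'],s['wrist_force'],s['orientation'],s['finger_gap'],s['joint_pos'])
q=s['orientation'];print(2*np.arctan2(q[2],q[1])-np.pi/2)
s=cv2.imread('pics/side6.png')
cv2.imwrite('pics/s6c.png',cv2.resize(s[230:380,240:400],None,fx=4,fy=4,interpolation=cv2.INTER_CUBIC))
```

```text
6.4 [0.50884609 0.22184103 0.1679757 ] [ 0.2502697  -0.44650218  0.47358345] [ 4.86478600e-08 -1.35527937e-01  9.90773399e-01 -5.00355057e-04] 0.03724022455669473 [ 2.67045345e-01  3.01271182e-01 -1.27467412e-01  1.14218845e+00
 -9.92135601e-04 -4.84721760e-03]
1.8426889545674028
```

View pics/wrist6.png

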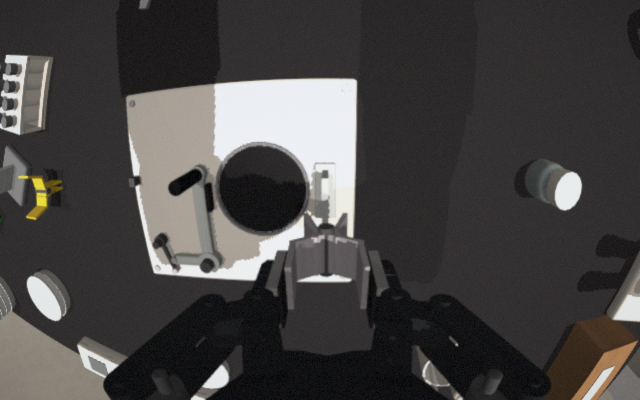

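View pics/s6c.png

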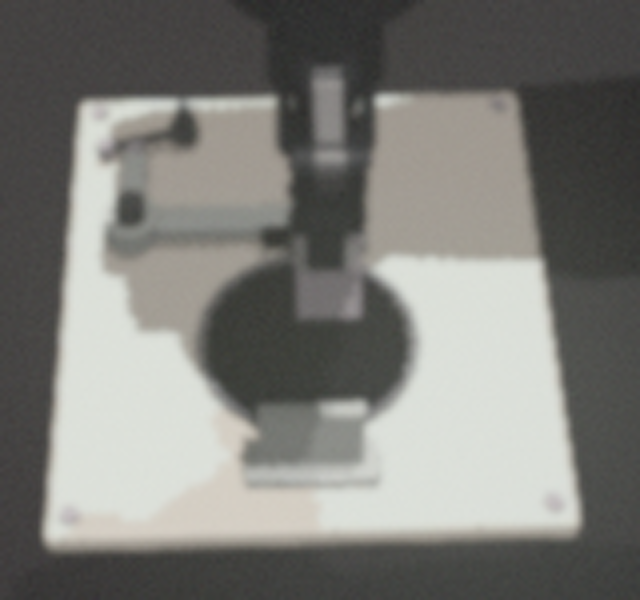

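Run:
```python
from h import *
c=load('wrist6');im=cv2.imread('pics/wrist6.png'); cv2.imwrite('pics/w6c.png',cv2.resize(im[150:240,280:380],None,fx=7,fy=6.6,interpolation=cv2.INTER_CUBIC)if 0 else cv2.resize(im[155:240,280:380],None,fx=7,fy=7,interpolation=cv2.INTER_CUBIC))
h=[.5373,.1309,.269]; cc,ss=np.cos(h[2]),np.sin(h[2])
P=lambda x,y,z:[h[0]+cc*x-ss*y,h[1]+ss*x+cc*y,z]
for p in[(.022,.092,.052),(-.022,.092,.052),(-.022,.098,.052),(.022,.098,.052)]: print(p,(proj(c,P(*p),True)-[280,155])*7)
for p in [(-.11,.125,.012),(.11,-.125,.012),(-.11,-.125,.012)]: print(p,proj(c,P(*p),True))
```

```text
(0.022, 0.092, 0.052) [295.79228501 489.81327527]
(-0.022, 0.092, 0.052) [296.08340819 156.38325054]
(-0.022, 0.098, 0.052) [345.25997955 156.64063282]
(0.022, 0.098, 0.052) [342.50188197 490.06644885]
(-0.11, 0.125, 0.012) [358.38223523  77.37683728]
(0.11, -0.125, 0.012) [152.36796928 273.11820269]
(-0.11, -0.125, 0.012) [124.69443188  93.57196406]
```

View pics/w6c.png

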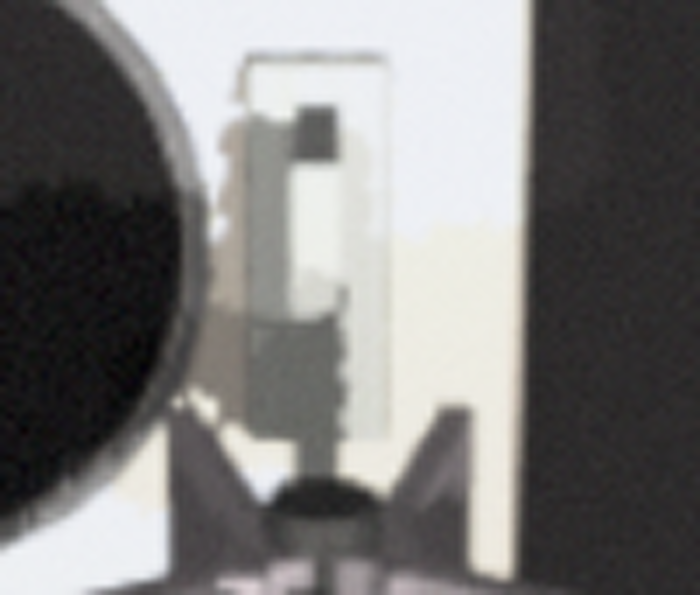

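step_arm(
  series=[
    [[0.2, 0, -3], 0, 255],
    [[0.2, 0, -5], 0, 255],
    [[0.2, 0, -6.5], 0, 255],
    [[0.2, 0, -7.5], 0, 255],
    [[0.2, 0, -8], 0, 255],
  ],
)

```text
clock: 7.02
tcp_pos: [0.511, 0.2214, 0.0876]
orientation: [-0.0, -0.135, 0.991, -0.001]
wrist_force: [-0.2, -0.3, -0.5]
finger_gap: 0.0375
```

Run:
```python
from h import *
for i in range(3): c=shot('wrist','wrist7')
c=shot('side','side7')
s=env.get_state();print(s['clock'],s['tcp_pos'],s['wrist_force'],s['orientation'],s['finger_gap'])
s=cv2.imread('pics/side7.png')
cv2.imwrite('pics/s7c.png',cv2.resize(s[270:370,260:380],None,fx=6,fy=6,interpolation=cv2.INTER_CUBIC))
```

```text
7.225 [0.51126296 0.22193991 0.08848565] [ 0.46601407 -0.7270806  -0.63156013] [ 4.63487866e-04 -1.35547053e-01  9.90770702e-01 -4.44642765e-04] 0.037674044383814116
```

View pics/wrist7.png

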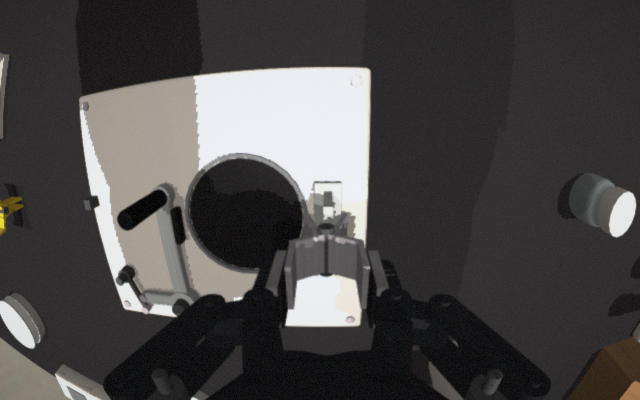

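View pics/s7c.png

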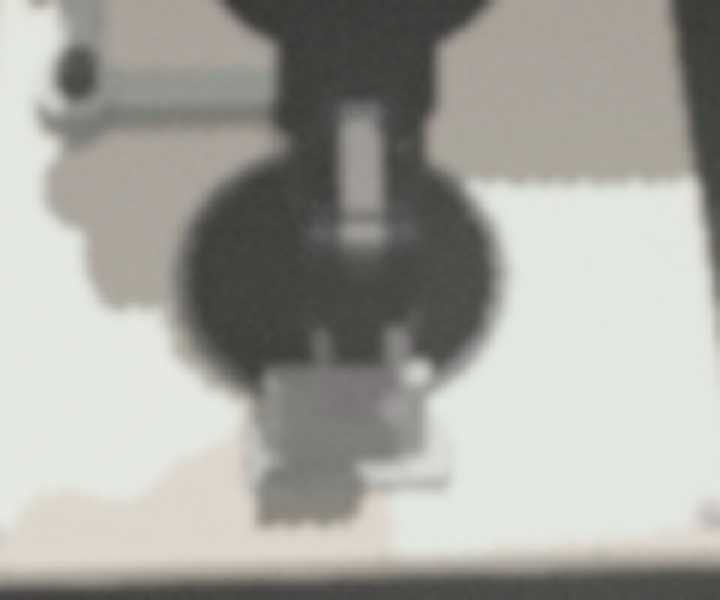

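step_arm(
  series=[
    [[0, 0, -0.6], 0, 255],
    [[0, 0, -1.1], 0, 255],
    [[0, 0, -1.5], 0, 255],
    [[0, 0, -1.8], 0, 255],
    [[0, 0, -1.9], 0, 255],
  ],
)

```text
clock: 7.85
tcp_pos: [0.5111, 0.222, 0.0695]
orientation: [0.0, -0.136, 0.991, -0.0]
wrist_force: [-2.4, -0.5, 5.2]
finger_gap: 0.0375
```

step_arm(
  series=[
    [[0, 0, -0.1], 0, 255],
    [[0, 0, -0.2], 0, 255],
    [[0, 0, -0.2], 0, 255],
  ],
)

```text
clock: 8.22
tcp_pos: [0.5112, 0.222, 0.0694]
orientation: [0.001, -0.136, 0.991, -0.0]
wrist_force: [-4.8, -1.3, 12.5]
finger_gap: 0.0368
```

step_arm(
  series=[
    [[0, 0, 0], 0, 255],
    [[0, 0, 0], 0, 120],
    [[0, 0, 0], 0, 80],
    [[0, 0, 0], 0, 40],
    [[0, 0, 0], 0, 0],
  ],
)

```text
clock: 8.85
tcp_pos: [0.5113, 0.222, 0.0693]
orientation: [0.001, -0.136, 0.991, -0.0]
wrist_force: [1.2, 0.2, -0.7]
finger_gap: 0.0854
```

step_arm(
  series=[
    [[0, 0, 0], 0, 0],
    [[0, 0, 0], 0, 0],
    [[0, 0, 0], 0, 0],
  ],
)

```text
clock: 9.22
tcp_pos: [0.5113, 0.222, 0.0693]
orientation: [0.001, -0.136, 0.991, -0.0]
wrist_force: [-0.4, 0.4, 0.5]
finger_gap: 0.0855
```

Run:
```python
from h import *
c=shot('wrist','wrist8')
c=shot('side','side8')
s=env.get_state();print(s['clock'],s['tcp_pos'],s['wrist_force'],s['orientation'],s['finger_gap'])
s=cv2.imread('pics/side8.png')
cv2.imwrite('pics/s8c.png',cv2.resize(s[270:370,260:380],None,fx=6,fy=6,interpolation=cv2.INTER_CUBIC))
```

```text
9.325 [0.51127629 0.22195946 0.0692951 ] [0.27909898 0.3662193  0.4557807 ] [ 8.96372601e-04 -1.35595585e-01  9.90763752e-01 -4.70554628e-04] 0.08512805861647445
```

View pics/wrist8.png

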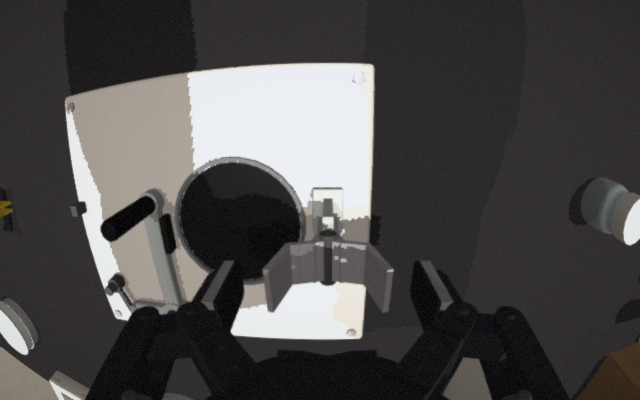

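View pics/s8c.png

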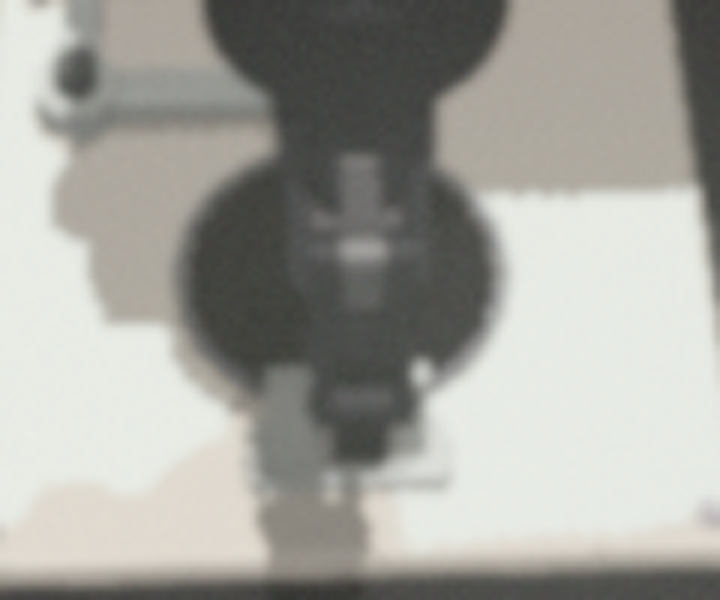

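Clip has sprung open on the fin, wings centred between the open fingers. Lifting clear and checking the placing.

step_arm(
  series=[
    [[0, 0, 2], 0, 0],
    [[0, 0, 5], 0, 0],
    [[0, 0, 9], 0, 0],
    [[0, 0, 12], 0, 0],
    [[0, 0, 12], 0, 0],
  ],
)

```text
clock: 9.95
tcp_pos: [0.513, 0.2225, 0.1921]
orientation: [0.004, -0.136, 0.991, -0.0]
wrist_force: [-0.3, -0.1, -0.5]
finger_gap: 0.0851
```

step_arm(
  series=[
    [[1, -6, 0], 0, 0],
    [[2, -12, 0], 0, 0],
    [[2.5, -16, 0], 0, 0],
    [[2.5, -16, 0], 0, 0],
  ],
)

```text
clock: 10.45
tcp_pos: [0.5378, 0.0598, 0.1909]
orientation: [0.003, -0.133, 0.991, -0.0]
wrist_force: [0.5, -0.7, 0.2]
finger_gap: 0.0858
```

Run:
```python
from h import *
for i in range(2): c=shot('wrist','wrist9')
c=shot('side','side9'); c=shot('top','top9')
s=env.get_state();print(s['clock'],s['tcp_pos'],s['wrist_force'],s['orientation'],s['finger_gap'])
s=cv2.imread('pics/side9.png')
cv2.imwrite('pics/s9c.png',cv2.resize(s[240:370,245:390],None,fx=4.5,fy=4.5,interpolation=cv2.INTER_CUBIC))
s=cv2.imread('pics/side9.png')
cv2.imwrite('pics/s9d.png',cv2.resize(s[305:365,280:360],None,fx=9,fy=9,interpolation=cv2.INTER_CUBIC))
```

```text
10.65 [0.53753303 0.06331667 0.19157393] [0.0866976  0.74034921 0.42452842] [ 3.14820276e-03 -1.36125950e-01  9.90686530e-01  1.20576770e-04] 0.0854939438316397
```

View pics/wrist9.png

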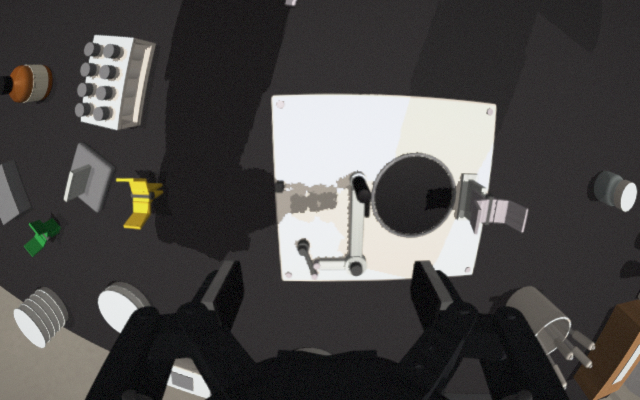

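View pics/s9d.png

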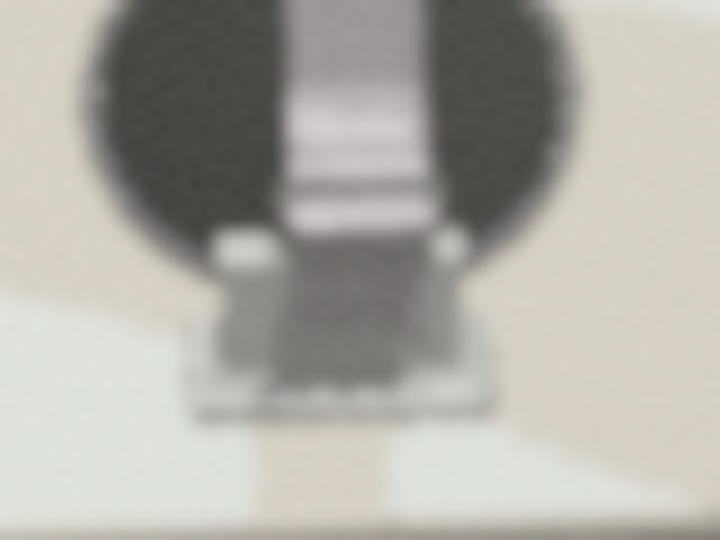

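View pics/top9.png

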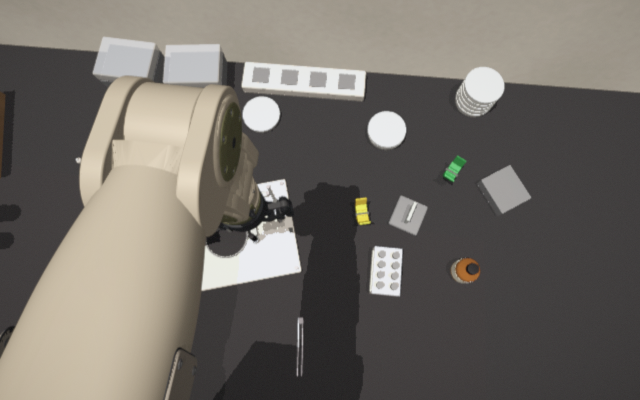

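Run:
```python
from fit import *
np.set_printoptions(precision=4,suppress=True)
c=load('side9')
# front jaw corners (x edge) at tube-level seam & the fin top front edge corners
h=[.5373,.1309,.269]; cc,ss=np.cos(h[2]),np.sin(h[2])
P=lambda x,y,z:[h[0]+cc*x-ss*y,h[1]+ss*x+cc*y,z]
for d in (0,-.002):
  for p in [(.022,.098,.052),(-.022,.098,.052),(.012+d,.1235,.089),(-.012+d,.1235,.089),(.012+d,.0665,.089),(-.012+d,.0665,.089),(.012+d,.099,.027),(-.012+d,.099,.027)]: print(d,p,(proj(c,P(*p))-[280,305])*9)
im=cv2.imread('pics/side9.png'); cv2.imwrite('pics/s9e.png',cv2.resize(im[285:350,290:350],None,fx=9,fy=9,interpolation=cv2.INTER_CUBIC))
im=cv2.imread('pics/wrist9.png'); cv2.imwrite('pics/w9e.png',cv2.resize(im[160:245,440:540],None,fx=7,fy=7,interpolation=cv2.INTER_CUBIC))
c=load('wrist9')
for p in [(.022,.098,.052),(-.022,.098,.052),(.012,.1235,.089),(-.012,.1235,.089),(.012,.0665,.089),(-.012,.0665,.089),(.022,.092,.052),(-.022,.092,.052)]: print(p,(proj(c,P(*p),True)-[440,160])*7)
```

```text
0 (0.022, 0.098, 0.052) [213.8885 256.6888]
0 (-0.022, 0.098, 0.052) [457.4892 250.9761]
0 (0.012, 0.1235, 0.089) [268.9735 247.8643]
0 (-0.012, 0.1235, 0.089) [409.1916 244.5819]
0 (0.012, 0.0665, 0.089) [264.7599 -14.8655]
0 (-0.012, 0.0665, 0.089) [397.4706 -17.779 ]
0 (0.012, 0.099, 0.027) [270.8524 342.8703]
0 (-0.012, 0.099, 0.027) [401.344  339.7469]
-0.002 (0.022, 0.098, 0.052) [213.8885 256.6888]
-0.002 (-0.022, 0.098, 0.052) [457.4892 250.9761]
-0.002 (0.01, 0.1235, 0.089) [280.6666 247.5906]
-0.002 (-0.014, 0.1235, 0.089) [420.8667 244.3086]
-0.002 (0.01, 0.0665, 0.089) [275.8266 -15.1085]
-0.002 (-0.014, 0.0665, 0.089) [408.521  -18.0216]
-0.002 (0.01, 0.099, 0.027) [281.7339 342.6099]
-0.002 (-0.014, 0.099, 0.027) [412.2098 339.4868]
(0.022, 0.098, 0.052) [286.1249 465.4733]
(-0.022, 0.098, 0.052) [331.743  190.6901]
(0.012, 0.1235, 0.089) [554.0063 497.513 ]
(-0.012, 0.1235, 0.089) [588.1116 338.9003]
(0.012, 0.0665, 0.089) [216.8825 510.7945]
(-0.012, 0.0665, 0.089) [246.0571 341.6294]
(0.022, 0.092, 0.052) [252.9716 466.3994]
(-0.022, 0.092, 0.052) [297.6972 190.0202]
```

View pics/s9e.png

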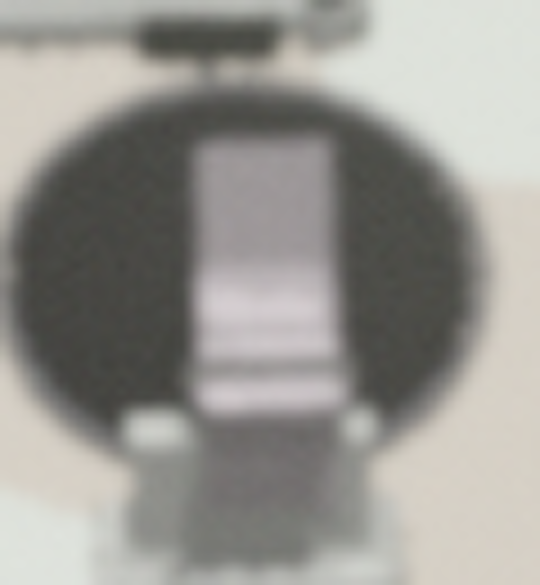

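View pics/w9e.png

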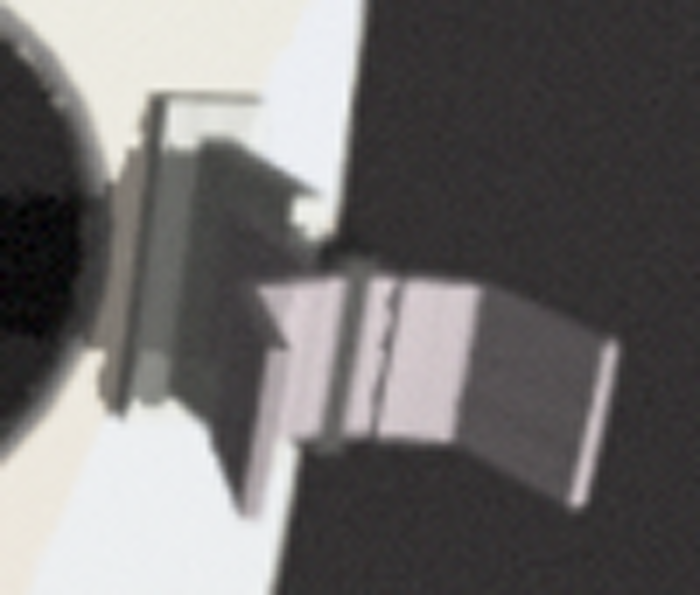

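Run:
```python
from fit import *
from scipy.spatial.transform import Rotation as Ro
np.set_printoptions(precision=4,suppress=True)
cw,cs9=load('wrist9'),load('side9')
W={'pp':(.012,.0285,.032),'mp':(-.012,.0285,.032),'pm':(.012,-.0285,.032),'mm':(-.012,-.0285,.032),'t-':(-.015,0,0.0045),'t+':(.015,0,0.0045)}
ow=dict(zip(['pp','mp','pm','mm','t-','t+'],un([(580,508),(616,342),(247,515),(285,347),(358,258),(328,450)],(440,160),7)))
os9=dict(zip(['pm','mm'],un([(195,135),(330,135)],(290,285),9)))
h=[.5373,.1309,.269]; R=Ro.from_euler('z',h[2]).as_matrix()
def res(v,full=True):
    A=Ro.from_euler('zxy',[v[3],v[4],v[5]]).as_matrix() ; r=[]
    B=lambda l: R@(np.array([v[0],v[1]+.095,0])+A@np.array(l))+[h[0],h[1],v[2]]
    for k,u in ow.items(): r+=list(proj(cw,B(W[k]),True)-u)
    for k,u in os9.items(): r+=list(proj(cs9,B(W[k]))-u)
    return np.array(r+[v[4]/.02,v[5]/.02])
o=least_squares(res,[0,0,.057,0,0,0]);print(o.x);print(o.fun.reshape(-1,2).round(1).tolist())
# same for stand with wrist2
```

```text
[-0.0027 -0.001   0.0645 -0.0157 -0.019   0.0019]
[[0.3, -0.3], [0.6, 0.3], [-0.3, 0.3], [-1.0, -0.5], [0.8, -0.2], [-0.3, 0.5], [0.1, 0.2], [-0.1, 0.1], [-0.9, 0.1]]
```

step_arm(
  series=[
    [[-0.9, 5.5, 0], 0, 0],
    [[-1.8, 11, 0], 0, 0],
    [[-2.6, 15.9, -1], 0, 0],
    [[-2.6, 15.9, -4], 0, 0],
    [[-2.6, 15.9, -6], 0, 0],
  ],
)

```text
clock: 11.28
tcp_pos: [0.51, 0.2247, 0.1302]
orientation: [0.003, -0.138, 0.99, 0.0]
wrist_force: [-0.1, -0.0, -0.1]
finger_gap: 0.0857
```

Run:
```python
from h import *
for i in range(2): c=shot('wrist','wrist10')
s=env.get_state();print(s['clock'],s['tcp_pos'],s['wrist_force'],s['orientation'],s['finger_gap'])
im=cv2.imread('pics/wrist10.png'); cv2.imwrite('pics/w10c.png',cv2.resize(im[170:320,230:430],None,fx=4,fy=4,interpolation=cv2.INTER_CUBIC))
```

```text
11.375 [0.50889748 0.2234534  0.12901331] [-0.11506389 -0.04986817  0.11803376] [ 6.64283754e-04 -1.37574099e-01  9.90491245e-01 -1.43349892e-04] 0.0856337714167844
```

View pics/w10c.png

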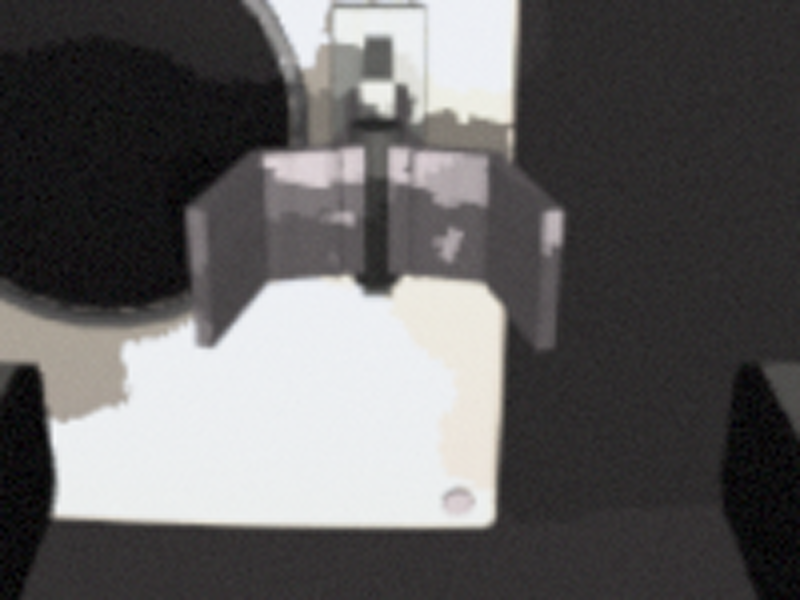

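step_arm(
  series=[
    [[0.2, -0.15, -2], 0, 0],
    [[0.2, -0.15, -3.8], 0, 0],
    [[0.2, -0.15, -5], 0, 0],
    [[0.2, -0.15, -5.7], 0, 0],
    [[0.2, -0.15, -5.7], 0, 0],
  ],
)

```text
clock: 12.0
tcp_pos: [0.5108, 0.2221, 0.072]
orientation: [0.001, -0.138, 0.99, -0.0]
wrist_force: [0.2, -0.2, 0.7]
finger_gap: 0.0853
```

step_arm(
  series=[
    [[0, 0, 0], 0, 100],
    [[0, 0, 0], 0, 255],
    [[0, 0, 0], 0, 255],
    [[0, 0, 0], 0, 255],
    [[0, 0, 0], 0, 255],
  ],
  newtons=22,
)

```text
clock: 12.62
tcp_pos: [0.5115, 0.2223, 0.0732]
orientation: [0.002, -0.138, 0.99, 0.0]
wrist_force: [-1.1, -0.2, 5.2]
finger_gap: 0.0373
```

step_arm(
  series=[
    [[0, 0, 0], 0, 255],
    [[0, 0, 0], 0, 255],
    [[0, 0, 0], 0, 255],
  ],
)

```text
clock: 13.0
tcp_pos: [0.5117, 0.2223, 0.0733]
orientation: [0.002, -0.138, 0.99, 0.0]
wrist_force: [-0.7, 0.9, 1.5]
finger_gap: 0.0371
```

step_arm(
  series=[
    [[0, 0, 0.5], 0, 255],
    [[0.25, 0.07, 0.5], 0, 255],
    [[0.25, 0.07, 0.3], 0, 255],
    [[0.25, 0.07, 0], 0, 255],
    [[0.25, 0.07, -0.15], 0, 255],
  ],
)

```text
clock: 13.62
tcp_pos: [0.5143, 0.2231, 0.0731]
orientation: [0.002, -0.138, 0.99, 0.0]
wrist_force: [-4.7, -1.7, 17.8]
finger_gap: 0.037
```

Run:
```python
from h import *
for i in range(2): c=shot('wrist','wrist11')
c=shot('side','side11')
s=env.get_state();print(s['clock'],s['tcp_pos'],s['wrist_force'],s['orientation'],s['finger_gap'])
im=cv2.imread('pics/wrist11.png'); cv2.imwrite('pics/w11c.png',cv2.resize(im[170:320,230:430],None,fx=4,fy=4,interpolation=cv2.INTER_CUBIC))
```

```text
13.775 [0.51421143 0.22308376 0.07315924] [-3.63359106 -1.43227616  9.64962867] [ 2.11383639e-03 -1.37721704e-01  9.90468707e-01  7.10591341e-05] 0.037102997023882284
```

View pics/w11c.png

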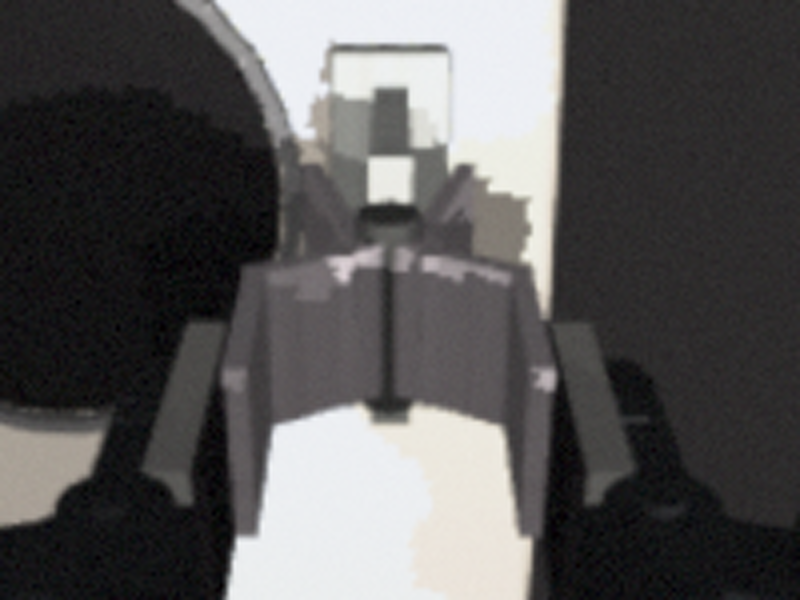

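step_arm(
  series=[
    [[0, 0, -0.2], 0, 135],
    [[0, 0, -0.4], 0, 120],
    [[0, 0, -0.6], 0, 108],
    [[0, 0, -0.8], 0, 95],
    [[0, 0, -1.0], 0, 80],
  ],
)

```text
clock: 14.4
tcp_pos: [0.5139, 0.223, 0.0626]
orientation: [0.002, -0.138, 0.99, -0.0]
wrist_force: [0.2, -0.6, 0.2]
finger_gap: 0.0586
```

step_arm(
  series=[
    [[0, 0, 0], 0, 60],
    [[0, 0, 0], 0, 40],
    [[0, 0, 0], 0, 0],
    [[0, 0, 0], 0, 0],
  ],
)

```text
clock: 14.9
tcp_pos: [0.514, 0.223, 0.0626]
orientation: [0.002, -0.138, 0.99, 0.0]
wrist_force: [0.3, -0.7, 0.4]
finger_gap: 0.0854
```

Run:
```python
from h import *
for i in range(2): c=shot('wrist','wrist12')
s=env.get_state();print(s['clock'],s['tcp_pos'],s['wrist_force'],s['orientation'],s['finger_gap'])
```

```text
15.0 [0.51399977 0.22300083 0.0626408 ] [0.33475963 1.20895036 0.31931694] [ 1.80922191e-03 -1.37696723e-01  9.90472785e-01  2.87525284e-05] 0.08555465288988062
```

View pics/wrist12.png

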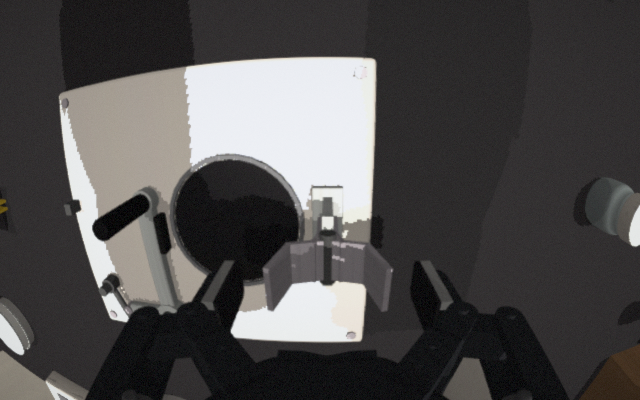

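step_arm(
  series=[
    [[0, 0, 2], 0, 0],
    [[0, 0, 5], 0, 0],
    [[0, 0, 9], 0, 0],
    [[0, 0, 12.9], 0, 0],
    [[0, 0, 12.9], 0, 0],
  ],
)

```text
clock: 15.62
tcp_pos: [0.5162, 0.2236, 0.1954]
orientation: [0.005, -0.138, 0.99, 0.0]
wrist_force: [0.1, 0.2, 0.1]
finger_gap: 0.0852
```

step_arm(
  series=[
    [[1, -6, 0], 0, 0],
    [[2, -12, 0], 0, 0],
    [[2.4, -16, 0], 0, 0],
    [[2.4, -16, 0], 0, 0],
  ],
)

```text
clock: 16.12
tcp_pos: [0.54, 0.061, 0.1944]
orientation: [0.005, -0.135, 0.991, 0.0]
wrist_force: [0.6, -0.1, 0.1]
finger_gap: 0.0854
```

Run:
```python
from h import *
for i in range(2): c=shot('wrist','wrist13')
c=shot('side','side13')
s=env.get_state();print(s['clock'],s['tcp_pos'],s['wrist_force'],s['orientation'],s['finger_gap'])
im=cv2.imread('pics/side13.png'); cv2.imwrite('pics/s13e.png',cv2.resize(im[285:350,290:350],None,fx=9,fy=9,interpolation=cv2.INTER_CUBIC))
im=cv2.imread('pics/wrist13.png'); cv2.imwrite('pics/w13e.png',cv2.resize(im[160:245,440:540],None,fx=7,fy=7,interpolation=cv2.INTER_CUBIC))
```

```text
16.275 [0.53972182 0.06404088 0.19475833] [ 0.48598559  0.59048478 -0.21105324] [ 4.75214527e-03 -1.37753919e-01  9.90454812e-01  7.35445162e-04] 0.08508721733047765
```

View pics/s13e.png

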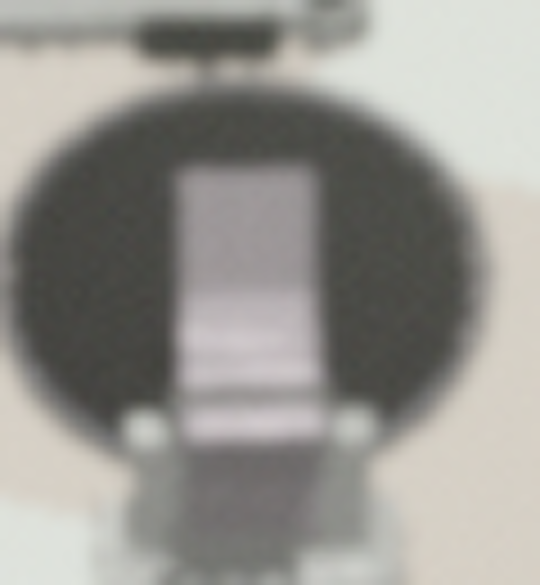

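View pics/w13e.png

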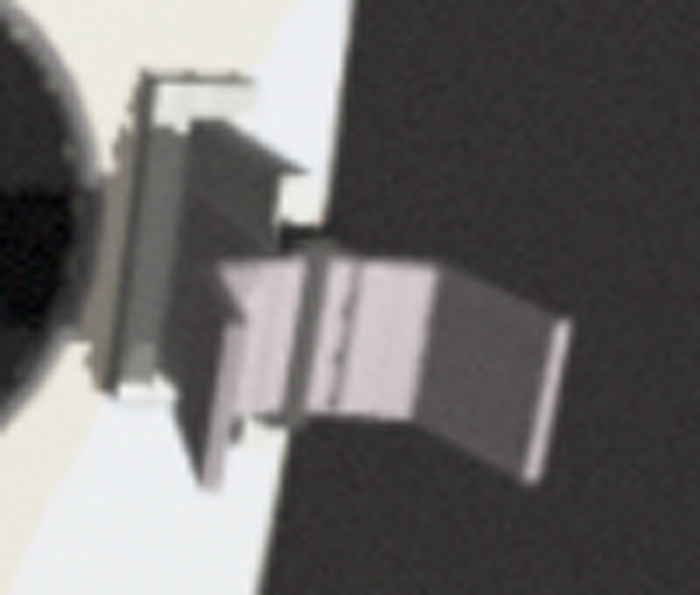

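Run:
```python
from fit import *
np.set_printoptions(precision=4,suppress=True)
h=[.5373,.1309,.269]; R=np.array([[np.cos(h[2]),-np.sin(h[2])],[np.sin(h[2]),np.cos(h[2])]])
H=lambda p:R.T@(np.array(p[:2])-h[:2])
s=un([(368,105),(368,198)],(245,240),4.5)
for u,z in zip(s,(.075,.025)): p=atz(load('side0'),u,z);print('side post',p,H(p))
s=un([(124,185)],(245,240),4.5);p=atz(load('side0'),s[0],.035);print('piv side',p,H(p))
t=un([(350,108)],(172,172),4.6)
for z in(.025,.035):p=atz(ct,t[0],z);print('piv top',p,H(p))
im=cv2.imread('pics/wrist13.png'); cv2.imwrite('pics/w13p.png',cv2.resize(im[80:300,250:440],None,fx=3,fy=2.7,interpolation=cv2.INTER_CUBIC)if 0 else cv2.resize(im[140:290,270:400],None,fx=4,fy=4,interpolation=cv2.INTER_CUBIC))
```

```text
side post [0.528  0.0904 0.075 ] [-0.0197 -0.0365]
side post [0.5264 0.095  0.025 ] [-0.02   -0.0317]
piv side [0.6231 0.1207 0.035 ] [ 0.08   -0.0326]
piv top [0.6271 0.1204 0.025 ] [ 0.0838 -0.034 ]
piv top [0.6248 0.1183 0.035 ] [ 0.081  -0.0354]
```

View pics/w13p.png

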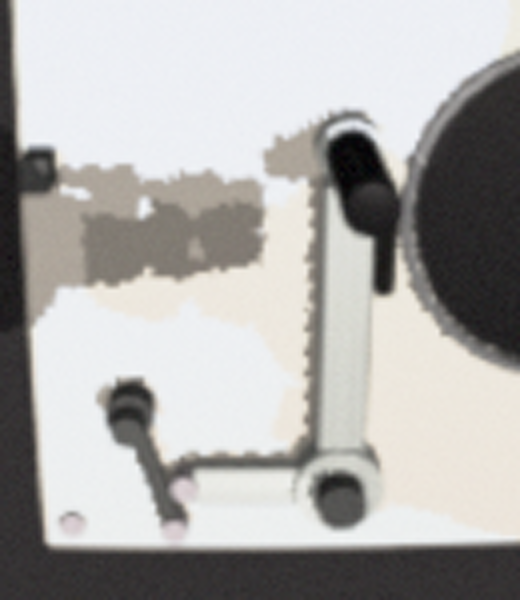

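step_arm(
  series=[
    [[-1.2, 2.8, 0], 0, 0],
    [[-1.2, 2.8, -4], 0, 0],
    [[-1.2, 2.8, -8], 0, 0],
    [[-1.2, 2.8, -10], 0, 0],
    [[-1.2, 2.8, -10], 0, 0],
  ],
)

```text
clock: 16.9
tcp_pos: [0.5257, 0.0934, 0.0929]
orientation: [0.003, -0.139, 0.99, 0.001]
wrist_force: [0.6, 0.3, 1.3]
finger_gap: 0.0857
```

Run:
```python
from h import *
for i in range(2): c=shot('wrist','wrist14')
c=shot('side','side14')
s=env.get_state();print(s['clock'],s['tcp_pos'],s['wrist_force'],s['orientation'],s['finger_gap'])
c=load('wrist14')
for z in(.025,.055,.075): print(z,proj(c,[.5272,.0923,z],True))
```

```text
17.05 [0.52841782 0.09281119 0.09579024] [-0.04404344  0.67574016  1.18200195] [ 5.55389398e-03 -1.38375684e-01  9.90363999e-01  6.88539530e-04] 0.0854745719682345
0.025 [326.42836178 216.57779319]
0.055 [326.42509183 233.9152519 ]
0.075 [326.42278901 248.3842951 ]
```

View pics/wrist14.png

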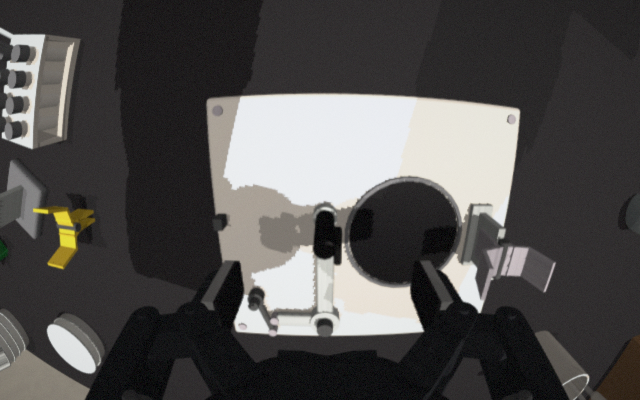

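step_arm(
  series=[
    [[-0.1, 0, -2], 0, 0],
    [[-0.1, 0, -3.5], 0, 60],
    [[-0.1, 0, -4.8], 0, 100],
    [[-0.1, 0, -5.4], 0, 140],
    [[-0.1, 0, -5.4], 0, 160],
  ],
)

```text
clock: 17.68
tcp_pos: [0.5271, 0.0927, 0.0414]
orientation: [0.005, -0.138, 0.99, 0.001]
wrist_force: [-0.5, 0.3, -0.9]
finger_gap: 0.0317
```

step_arm(
  series=[
    [[0, 0, 0], 0, 255],
    [[0, 0, 0], 0, 255],
    [[0, 0, 0], 0, 255],
    [[0, 0, 0], 0, 255],
  ],
  newtons=40,
)

```text
clock: 18.18
tcp_pos: [0.5277, 0.0921, 0.0419]
orientation: [0.006, -0.138, 0.99, 0.0]
wrist_force: [-0.3, -5.1, 3.2]
finger_gap: 0.0129
```

Run:
```python
from h import *
for i in range(2): c=shot('wrist','wrist15')
s=env.get_state();print(s['clock'],s['tcp_pos'],s['wrist_force'],s['orientation'],s['finger_gap'],s['joint_pos'])
```

```text
18.275 [0.52769067 0.09217351 0.0418525 ] [ 0.2200082  -6.59715729  3.21934523] [ 5.57596630e-03 -1.38080629e-01  9.90405287e-01  1.28946256e-04] 0.01285657659262456 [ 0.02214599  0.36456449 -0.37554269  0.81964253  0.00155105 -0.25489621]
```

View pics/wrist15.png

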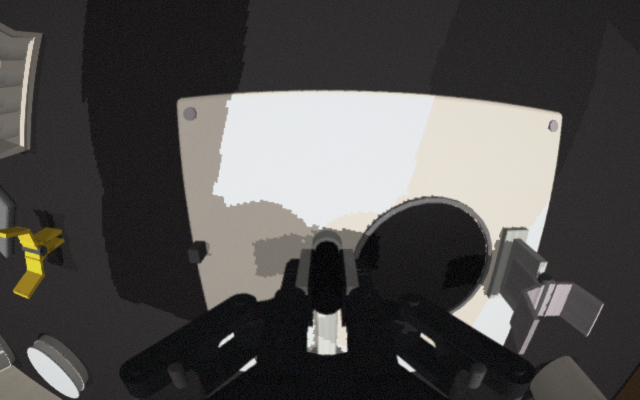

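step_arm(
  series=[
    [[0.18, -0.57, 0], 0.06, 255],
    [[0.39, -1.14, 0], 0.12, 255],
    [[0.63, -1.68, 0], 0.18, 255],
    [[0.91, -2.21, 0], 0.24, 255],
    [[1.22, -2.73, 0], 0.3, 255],
  ],
)

```text
clock: 18.9
tcp_pos: [0.5383, 0.0674, 0.0418]
orientation: [0.005, -0.286, 0.958, 0.004]
wrist_force: [-3.1, 6.0, 4.8]
finger_gap: 0.0126
```

step_arm(
  series=[
    [[0.35, -0.55, 0], 0.06, 255],
    [[0.75, -1.1, 0], 0.12, 255],
    [[1.2, -1.65, 0], 0.19, 255],
    [[1.7, -2.2, 0], 0.25, 255],
    [[2.2, -2.7, 0], 0.3, 255],
  ],
)

```text
clock: 19.52
tcp_pos: [0.558, 0.044, 0.0417]
orientation: [0.004, -0.428, 0.904, 0.009]
wrist_force: [-5.4, 10.7, 7.6]
finger_gap: 0.0131
```

Run:
```python
from h import *
for i in range(2): c=shot('wrist','wrist16')
c=shot('side','side16')
s=env.get_state();print(s['clock'],s['tcp_pos'],s['wrist_force'],s['orientation'],s['finger_gap'])
h=[.5373,.1309,.269]; R=np.array([[np.cos(h[2]),-np.sin(h[2])],[np.sin(h[2]),np.cos(h[2])]])
p=R.T@(s['tcp_pos'][:2]-h[:2]); d=p-[.08,-.0345]; print(p,np.hypot(*d),np.arctan2(-d[1],-d[0]))
im=cv2.imread('pics/side16.png'); cv2.imwrite('pics/s16c.png',cv2.resize(im[240:370,245:390],None,fx=4.5,fy=4.5,interpolation=cv2.INTER_CUBIC))
```

```text
19.675 [0.55798467 0.04407634 0.04169737] [-5.72774075 10.14786662  7.74517457] [ 0.00423543 -0.42737584  0.90402126  0.00880492] 0.012723075775781406
[-0.00313412 -0.08919855] 0.09951488909953295 0.5819474914846857
```

View pics/wrist16.png

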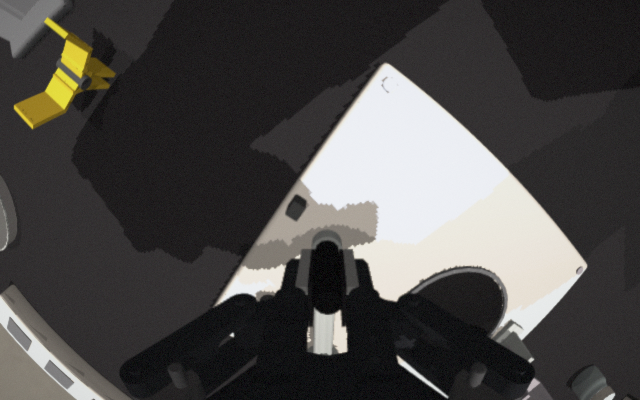

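View pics/s16c.png

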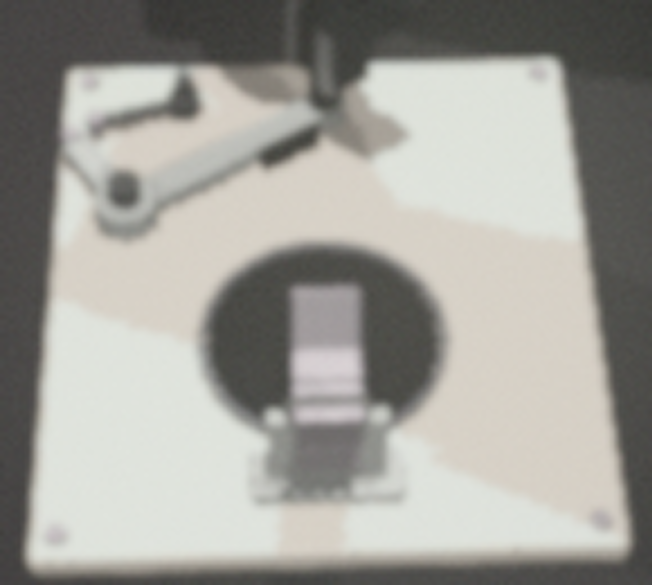

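```bash
python3 -c "
from workcell import env
s=env.get_state();print(s['clock'],s['tcp_pos'],s['wrist_force'],s['qvel'])
print(env.hand_in())"
```

```text
19.675 [0.55798467 0.04407634 0.04169737] [-5.72774075 10.14786662  7.74517457] [ 0.00432662 -0.00202332 -0.00595822 -0.00186293 -0.00226169  0.00648807]
the job is handed in; nothing more can be done
None
```

The clip is on the holder's fin and released. The spring arm is pushed back past its click, and the gripper is still holding it by the post. I handed the job in at 19.7 s.

- **Clip, first placing:** this was not good enough. The measured pose was about 7 mm too high and 2.7 mm off the middle, probably because the pads dragged the clip up as they opened.
- **Clip, second placing:** I gripped it again, shifted it, pressed it down until it stopped, and lowered the gripper while letting go. The side picture then showed it centred on the fin to within about 1 mm, in line with it and roughly 5 mm lower than before. I judged this by eye and did not repeat the numerical pose fit. It stayed put in the last picture.
- **Spring arm:** the tool position put the post about 0.58 rad from rest, at a radius of 99.5 mm against the stated 100 mm. Full passing is at 0.43 and the end stop at 0.70. The horizontal force was about 11.7 N, a little above the 10 N stated for 0.55. The side picture shows the arm swung back.
- **Force:** the highest wrist force reported at the end of a move was about 18 N, when pressing the clip down. An upward load of about 8 N remained on the wrist in the final hold; I left it and did not look into the cause.
- **Other things on the bench:** none of my moves touched them. The last full view from above was taken before the second placing, so I did not re-check all of them at the end.

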